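# Press the vents of the food tins shut and sort the tins

## Task

Get the filled food tins ready for storing: slide each tin standing on the hob, vent end first, under the pin of the small bench press, push the press's cap so that the pin shuts the vent plug fully home, and then put the tin flat in its tray - tins with a round knob in the tray marked with a disc, tins with a straight bar grip in the tray marked with a bar. Shut the vents only with the press, and leave the teaspoon and the memo pad where they lie.

Things in the scene. Friction and masses are not known exactly. Their poses are not given: they have to be found in the camera images.
- tin_round_1: flat steel tin, 132 (x) x 46 (y) mm, lid top at 28 mm, 0.16 kg. Grip: a black upright round knob, 22 mm across, centred at x = -32 mm, from 28 to 60 mm high. Vent at x = +54 mm: white plug deep in a black collar (15 mm inside, 23 outside, top at 34 mm). Origin: centre of the underside, z up. May be absent (None).
- tin_round_1_mark (a point): centre of the vent of tin_round_1, at the top of its collar: (54, 0, 34) mm in the tin's frame; the spot that goes under the pin
- tin_round_1_vent (a joint): how far that vent plug is pushed in, m: 0 standing open (1.5 mm below the collar's top), 0.005 fully home; stays where it is left, needs about 3 N
- tin_round_2: flat steel tin, 132 (x) x 46 (y) mm, lid top at 28 mm, 0.16 kg. Grip: a black upright round knob, 22 mm across, centred at x = -32 mm, from 28 to 60 mm high. Vent at x = +54 mm: white plug deep in a black collar (15 mm inside, 23 outside, top at 34 mm). Origin: centre of the underside, z up. May be absent (None).
- tin_round_2_mark (a point): centre of the vent of tin_round_2, at the top of its collar: (54, 0, 34) mm in the tin's frame; the spot that goes under the pin
- tin_round_2_vent (a joint): how far that vent plug is pushed in, m: 0 standing open (1.5 mm below the collar's top), 0.005 fully home; stays where it is left, needs about 3 N
- tin_bar_1: flat steel tin, 132 (x) x 46 (y) mm, lid top at 28 mm, 0.16 kg. Grip: a black upright bar, 12 mm (y) x 36 mm (x), centred at x = -32 mm, from 28 to 60 mm high. Vent at x = +54 mm: white plug deep in a black collar (15 mm inside, 23 outside, top at 34 mm). Origin: centre of the underside, z up. May be absent (None).
- tin_bar_1_mark (a point): centre of the vent of tin_bar_1, at the top of its collar: (54, 0, 34) mm in the tin's frame; the spot that goes under the pin
- tin_bar_1_vent (a joint): how far that vent plug is pushed in, m: 0 standing open (1.5 mm below the collar's top), 0.005 fully home; stays where it is left, needs about 3 N
- tin_bar_2: flat steel tin, 132 (x) x 46 (y) mm, lid top at 28 mm, 0.16 kg. Grip: a black upright bar, 12 mm (y) x 36 mm (x), centred at x = -32 mm, from 28 to 60 mm high. Vent at x = +54 mm: white plug deep in a black collar (15 mm inside, 23 outside, top at 34 mm). Origin: centre of the underside, z up. May be absent (None).
- tin_bar_2_mark (a point): centre of the vent of tin_bar_2, at the top of its collar: (54, 0, 34) mm in the tin's frame; the spot that goes under the pin
- tin_bar_2_vent (a joint): how far that vent plug is pushed in, m: 0 standing open (1.5 mm below the collar's top), 0.005 fully home; stays where it is left, needs about 3 N
- press: small grey bench press, fixed. Origin on the hob straight under the pin, z up, +x from the pin back to the column (100 mm behind; foot from 83 mm). Round head 36 mm across, underside 52 mm above the hob, on an arm 32 mm wide, 73 to 101 mm high. Tins slide in on the hob from the front (-x), vent end first.
- press_tip (a point): lower end of the press's steel pin, 7 mm thick; 42 mm above the hob at rest, moves straight down with the plunger
- press_cap (a point): centre of the top of the black round cap (36 mm across) on the plunger; 145 mm above the hob at rest. Push straight down here.
- press_plunger (a joint): how far the plunger is pushed down, m: 0 at rest, 0.018 at its stop; a spring (2 N at rest, 5.6 N at the stop) brings it back. The pin meets an open plug at about 0.0095 and has it fully home at about 0.0145; pressing home takes about 8 to 9 N in all
- tray_round: low white open tray, fixed, 154 (x) x 148 (y) mm outside, walls 4 mm thick, 14 mm high, floor 4 mm thick, marked on the floor with a dark round disc 64 mm across: for the tins with round knobs. Holds two tins side by side, lengthwise along its x. Origin: centre of the underside.
- tray_bar: low white open tray, fixed, 154 (x) x 148 (y) mm outside, walls 4 mm thick, 14 mm high, floor 4 mm thick, marked on the floor with a dark straight bar 110 by 26 mm: for the tins with bar grips. Holds two tins side by side, lengthwise along its x. Origin: centre of the underside.
- teaspoon: steel teaspoon lying on the hob, 130 mm; bystander, to be left alone. Origin: centre of its underside.
- memo_pad: memo pad lying flat at the left, 63x98x9 mm; bystander, to be left alone. Origin: centre of its underside.

How it is judged (in metres and radians):
At the end, for the whole second after the job is handed in: Every tin present has its vent plug pushed in by at least 4 of its 5 mm and stands flat (within 0.12 rad) on the floor of the tray of its own kind, its middle within 60 mm (along x) and 62 mm (along y) of the tray's middle (value of joint each of tin_round_1_vent, tin_round_2_vent, tin_bar_1_vent, tin_bar_2_vent above 0.004 m and x of tin_round_1 in the frame of tray_round between -0.06 and 0.06 m and y of tin_round_1 in the frame of tray_round between -0.062 and 0.062 m and z of each of tin_round_1, tin_round_2 in the frame of tray_round below 0.01 m and angle between each of tin_round_1, tin_round_2, tin_bar_1, tin_bar_2's own z axis and vertical below 0.12 rad and x of tin_round_2 in the frame of tray_round between -0.06 and 0.06 m and y of tin_round_2 in the frame of tray_round between -0.062 and 0.062 m and x of tin_bar_1 in the frame of tray_bar between -0.06 and 0.06 m and y of tin_bar_1 in the frame of tray_bar between -0.062 and 0.062 m and z of each of tin_bar_1, tin_bar_2 in the frame of tray_bar below 0.01 m and x of tin_bar_2 in the frame of tray_bar between -0.06 and 0.06 m and y of tin_bar_2 in the frame of tray_bar between -0.062 and 0.062 m); the robot touches nothing.
It fails at once if the vent plug of tin_round_1 is pushed in otherwise than by the press pin (velocity of joint tin_round_1_vent above 0.005 m/s and value of joint tin_round_1_vent between 0.0015 and 0.004 m and horizontal distance between tin_round_1_mark and press_tip above 0.012 m).
It fails at once if the vent plug of tin_round_2 is pushed in otherwise than by the press pin (velocity of joint tin_round_2_vent above 0.005 m/s and value of joint tin_round_2_vent between 0.0015 and 0.004 m and horizontal distance between tin_round_2_mark and press_tip above 0.012 m).
It fails at once if the vent plug of tin_bar_1 is pushed in otherwise than by the press pin (velocity of joint tin_bar_1_vent above 0.005 m/s and value of joint tin_bar_1_vent between 0.0015 and 0.004 m and horizontal distance between tin_bar_1_mark and press_tip above 0.012 m).
It fails at once if the vent plug of tin_bar_2 is pushed in otherwise than by the press pin (velocity of joint tin_bar_2_vent above 0.005 m/s and value of joint tin_bar_2_vent between 0.0015 and 0.004 m and horizontal distance between tin_bar_2_mark and press_tip above 0.012 m).
It fails at once if the teaspoon or the memo pad is shoved more than 6 cm (distance of any of teaspoon, memo_pad from where it was at the start of the episode above 0.06 m).
Of tin_round_1, tin_round_2, tin_bar_1, tin_bar_2 only 3 to 4 are there at a start; the rules pass over those that are not, and their reading is None.
At some moment in a run one of tin_round_1, tin_round_2, tin_bar_1, tin_bar_2 may be knocked a few centimetres aside while the robot is not near it.
Once in a run the grip may slacken for a moment while it holds something.
It also fails if it takes over 210 s, if anything falls off the work surface, if the arm or the gripper's body presses on something with over 40 N, if the wrist force passes 120 N, or if a joint passes its speed limit or range.

## Robot

A 6-joint arm with a two-finger parallel gripper is mounted at the origin on a cart in front of the work surface, level with it; the furniture and walls round the work are solid. World frame = base frame: x ahead of the robot, y to its left, z up, the work surface at z = 0. Lengths are in mm, angles in rad, forces in N, time in s.
With the tool pointing down it reaches from about 275 to 1000 mm from the base axis. Payload 8.4 kg.
Tool frame: the origin (TCP) lies at the very end of the fingers, on their centre line; the grasp point (between the pads) lies 19 mm behind it; z points along the fingers, x is the direction in which the jaws open and shut, and the axes are right-handed (so a half turn about z gives the same grasp; the last joint's range is limited). The gripper opens to 85 mm and grips with 20 to 120 N. Pads are 22 mm wide; open, the fingers measure 114 mm over their backs; the gripper's body (76 mm by 85 mm) begins 54 mm behind the grasp point. The pads swing forward as they close: fully open they stand 13 mm farther back than shut.
Start: joints at [-1.138, 0.353, 1.633, -0, 1.155, -0.002], TCP at [263.267, -566.849, 231.281] pointing down, gripper open.
Joint ranges: [-2.63, 2.63], [-0.92, 2.1], [0.06, 2.66], [-1.3, 4.44], [0, 2.69], [-3.02, 3.02]. Speed limits (rad/s): [2.22, 2.22, 2.79, 3.14, 3.14, 3.14].

## Interface

Orientations are given as [roll, pitch, yaw] about the fixed x, y, z axes, in that order (R = Rz(yaw) Ry(pitch) Rx(roll)).
In Python, from rig import r gives the robot as it stands.
- The arm moves only by the tool arm_command, never from a script. Its argument "targets" is a list of rows, each a list of 6 numbers: the shift along the tool's x, y, z in m, then the turn, a rotation vector about the tool's x, y, z in rad. A call has 1 to 20 rows; each row shifts and turns the commanded pose from where the row before left it, along the tool's axes as they then stand; what a row does not reach is not made up. A row lasts 1/12 s, in which the tool goes at most 41.7 mm and 7.16 degrees, less where a joint would pass 70% of its speed; a pose out of reach is approached as far as the arm can. A call is refused whole if a number of a shift passes 0.0417 or a number of a turn 0.125, either way. A call with a gripper value outside its range is refused whole. "fingers" is the finger opening in m, from 0 to 0.0854, set as the call begins (left out, the last holds). The fingers move at their own pace and stop on an object; "squeeze" is the grip in N (left out, the last holds). Time passes only in rows, so rows that do not move let the fingers close. It gives the time, the measured TCP pose, the force and the opening at its end, in the units of the state.
- r.sense(): the state, without advancing time (a new reading comes with each control period).
- r.grab_frame(name): name is "side" or "top" or "wrist"; returns a dict with "image" (384x512x3 uint8, blue, green, red), "fx", "fy", "cx", "cy" (pixels), "k1" (the pictures are not rectified: a ray, as slopes to the right and down, at radius r is drawn at 1 + k1 r^2 times it, then the intrinsics apply), "xyz" and "orientation" of the camera in the world. Camera axes: x right, y down, z forward; pixel columns grow to the right and rows downward; lengths in mm; the calibration is good to about 2 mm. A picture is of the moment at which its call begins. There is no depth.
- r.sign_off(): hands the job in, once; it reports no verdict.
The state is a dict: "clock": time; "qpos": joint angles; "qvel": joint speeds; "joint_efforts": joint torques, N m; "eef_pos": TCP position; "tcp_rot": TCP orientation; "contact_force": force on the tool from outside, world axes, zero at the start; "wrist_torque": the same for the moment, N m; "opening": opening from 0.0 (shut) to 1.0 (fully open).
Only numpy, scipy, OpenCV 4.12 (cv2) and the standard library are available. Lean on these libraries where they do the work, as an engineer would, in place of code of your own. Each camera call takes 0.05 s, during which the arm holds its last target.

## Working session

There is one attempt and no reset: what is moved stays moved. The work goes in short steps, Python scripts to look and compute and a tool call to move; the robot and the scene stay as the last step left them, time stands still between calls to the robot, and variables do not carry over. Pictures are saved under pics/ and viewed, and the job is handed in when it is done.

Besides the shell and the picture viewer there is one more tool, called after "Request:" by a JSON object that holds its "op" and its "data". arm_command: Moves the arm, as the interface text tells. Its arguments: {"type":"object","properties":{"targets":{"type":"array"},"fingers":{"type":"number"},"squeeze":{"type":"number"}},"required":["targets"]}

```bash
ls; mkdir -p pics; python3 - <<'E'
from rig import r
import cv2
print(r.sense())
for n in ["side","top","wrist"]:
    f=r.grab_frame(n); cv2.imwrite(f"pics/a_{n}.png",f["image"])
    print(n,{k:v for k,v in f.items() if k!="image"})
E
```

```text
pics
{'clock': 0.0, 'qpos': array([-1.13841279e+00,  3.53662480e-01,  1.63416380e+00, -2.46118148e-05,
        1.15525474e+00, -2.40114562e-03]), 'qvel': array([ 0.00075369, -0.00231745, -0.00170738,  0.00023086,  0.0003446 ,
        0.00057081]), 'joint_efforts': array([-3.15500140e-03, -6.05263853e+01, -3.42068660e+01, -4.42666478e-04,
        9.35332733e-03, -8.32674004e-06]), 'eef_pos': array([ 263.03660367, -566.38771748,  230.54006747]), 'tcp_rot': array([ 3.14157372e+00,  1.48841953e-03, -1.13600170e+00]), 'contact_force': array([ 0.5996925 , -0.18588257,  0.01251313]), 'wrist_torque': array([-0.00523507, -0.02181817, -0.05301771]), 'opening': 0.9960998601628545}
side {'fx': 421.44676092031455, 'fy': 421.44676092031455, 'cx': 249.05857248990966, 'cy': 195.31708708237505, 'k1': -0.032183551902080075, 'xyz': array([ 482.51546455, -668.89402636,  908.33851333]), 'orientation': array([-2.41950554, -0.00527211, -0.06458318])}
top {'fx': 493.7451915344088, 'fy': 493.7451915344088, 'cx': 252.24832436900553, 'cy': 194.01049597934164, 'k1': 0.01967795694733775, 'xyz': array([ 355.12847787,   25.66632757, 1187.55942874]), 'orientation': array([-2.97477308, -0.00505867, -1.54699072])}
wrist {'fx': 276.2451276686095, 'fy': 276.2451276686095, 'cx': 253.8378554759907, 'cy': 191.86991324418656, 'k1': -0.004095207402258677, 'xyz': array([ 330.56647599, -536.46464226,  373.54013975]), 'orientation': array([ 2.84462813e+00,  1.96996885e-03, -1.13587949e+00])}
```

View pics/a_top.png

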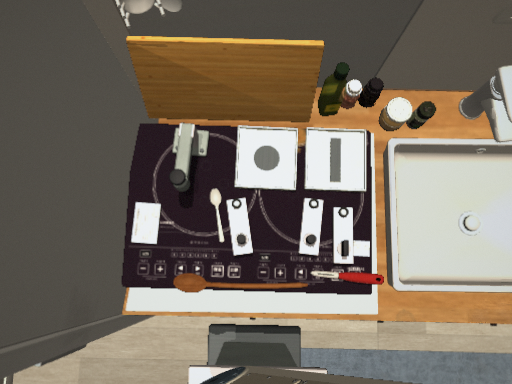

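View pics/a_side.png

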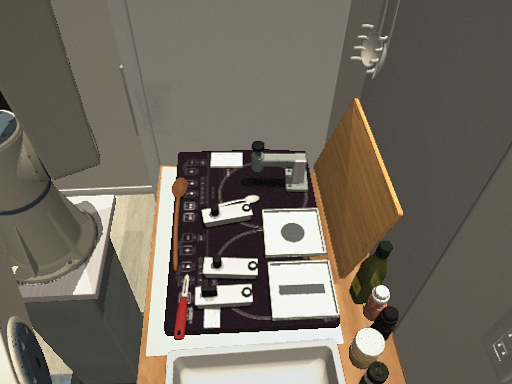

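View pics/a_wrist.png

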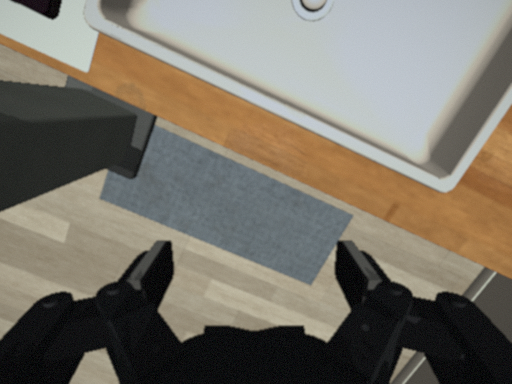

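```bash
cat > h.py <<'E'
import numpy as np, cv2
from scipy.spatial.transform import Rotation as R
def KD(f): return np.array([[f["fx"],0,f["cx"]],[0,f["fy"],f["cy"]],[0,0,1.]]),np.array([f["k1"],0,0,0,0.])
def ray(f,uv):
    K,D=KD(f)
    # fixed-point inverse
    p=cv2.undistortPoints(np.array(uv,float).reshape(-1,1,2),K,D).reshape(-1,2)
    d=np.c_[p,np.ones(len(p))]
    return R.from_euler('xyz',f["orientation"]).apply(d)
def onz(f,uv,z):
    d=ray(f,uv); c=np.array(f["xyz"]); return c+d*((z-c[2])/d[:,2])[:,None]
def proj(f,P):
    K,D=KD(f); Rm=R.from_euler('xyz',f["orientation"]).as_matrix().T
    P=np.array(P,float).reshape(-1,3)
    return cv2.projectPoints(P,cv2.Rodrigues(Rm)[0],-Rm@np.array(f["xyz"]),K,D)[0].reshape(-1,2)
def tri(f1,u1,f2,u2):
    a=np.array(f1["xyz"]);b=np.array(f2["xyz"]);d=ray(f1,[u1])[0];e=ray(f2,[u2])[0]
    s=np.linalg.lstsq(np.c_[d,-e],b-a,rcond=None)[0]
    p,q=a+d*s[0],b+e*s[1]; return (p+q)/2,np.linalg.norm(p-q)
def crop(f,x0,y0,x1,y1,s,name):
    cv2.imwrite(name,cv2.resize(f["image"][y0:y1,x0:x1],None,fx=s,fy=s,interpolation=cv2.INTER_CUBIC))
E
python3 - <<'E'
from rig import r
from h import *
f=r.grab_frame("top"); crop(f,120,120,390,300,2.9,"pics/b_top.png")
g=r.grab_frame("side"); crop(g,160,130,350,340,2.8,"pics/b_side.png")
# white tin masks
img=f["image"];hsv=cv2.cvtColor(img,cv2.COLOR_BGR2HSV)
m=((hsv[...,2]>140)&(hsv[...,1]<60)).astype(np.uint8)
m[:120]=0;m[300:]=0
n,l,st,c=cv2.connectedComponentsWithStats(m)
for i in range(1,n):
    if st[i,4]>60:
        cs=cv2.findContours((l==i).astype(np.uint8),0,2)[0][0]
        rc=cv2.minAreaRect(cs); print(st[i],np.round(rc[0],1),np.round(rc[1],1),round(rc[2],1), np.round(onz(f,[rc[0]],28)[0],1))
        if st[i,4]>300: print(np.round(onz(f,cv2.boxPoints(rc),28)[:,:2],1).tolist())
E
```

```text
[  388   120   124   172 17396] [449.5 205.5] [171. 123.] 90.0 [ 534.4 -443.5   28. ]
[[741.9, -302.6], [748.7, -601.2], [339.2, -575.3], [331.7, -293.6]]
[173 123  22  50 697] [182.2 147. ] [18.2 48.6] 8.1 [661.4 196.4  28. ]
[[604.4, 223.6], [724.7, 213.0], [719.3, 168.8], [599.2, 180.1]]
[ 235  125   63   65 3282] [266.3 157. ] [61.4 62.1] 2.9 [641.7  -7.3  28. ]
[[567.6, 68.1], [721.3, 65.2], [717.4, -84.4], [563.7, -78.3]]
[ 305  127   62   64 3245] [335.2 158.6] [61.  62.4] 1.3 [ 641.9 -173.4   28. ]
[[565.3, -98.7], [719.8, -101.0], [720.0, -249.6], [565.6, -244.1]]
[197 130  11  25 186] [202. 142.] [10. 24.] -0.0 [675.2 149.2  28. ]
[371 133   6 141 530] [373.5 203. ] [140.    4.2] 89.5 [ 535.9 -263.8   28. ]
[[708.0, -259.9], [708.3, -270.2], [371.9, -267.3], [371.6, -257.5]]
[210 189  14  53 282] [216.3 215.1] [52.7 10.3] 85.9 [497.9 108.1  28. ]
[226 198  27  58 941] [239.1 226.1] [56.2 19.8] 82.4 [473.   53.6  28. ]
[[535.5, 87.6], [542.9, 41.1], [411.7, 20.3], [404.6, 65.9]]
[299 198  25  58 925] [311.  226.3] [19.6 56.1] 5.6 [ 476.9 -115.7   28. ]
[[413.1, -86.8], [545.3, -98.7], [541.9, -145.1], [409.8, -132.4]]
[ 131  202   30   42 1049] [145.7 222.5] [25.7 41.5] 6.3 [476.3 273.6  28. ]
[[430.4, 306.0], [528.1, 301.6], [522.8, 240.7], [425.1, 246.1]]
[ 334  207   36   57 1137] [351.5 235. ] [35. 56.] 0.0 [ 458.6 -210.9   28. ]
[[392.4, -169.6], [524.0, -170.1], [526.1, -253.1], [394.5, -250.9]]
[311 271  28   7 147] [324.5 274. ] [ 6. 27.] 90.0 [ 366.6 -147.5   28. ]
[ 127  284  251   16 2293] [252.  291.5] [ 15. 250.] 90.0 [322.8  19.6  28. ]
[[333.2, 307.9], [346.9, -268.6], [313.0, -267.9], [299.5, 305.6]]
```

View pics/b_top.png

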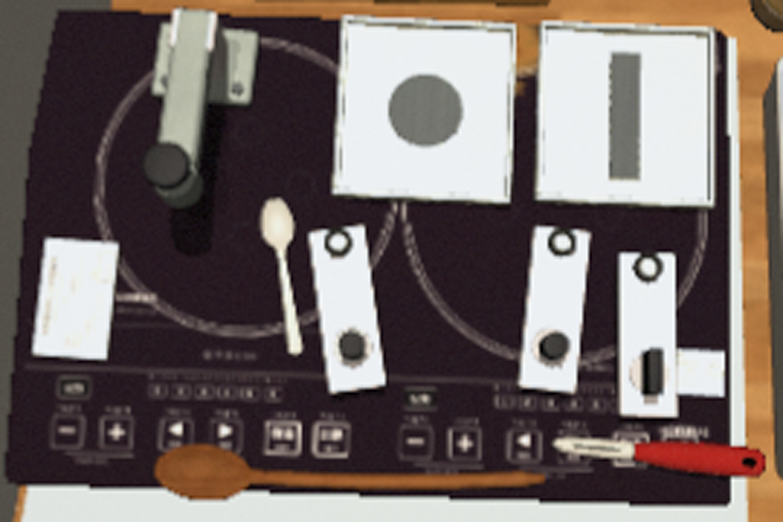

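View pics/b_side.png

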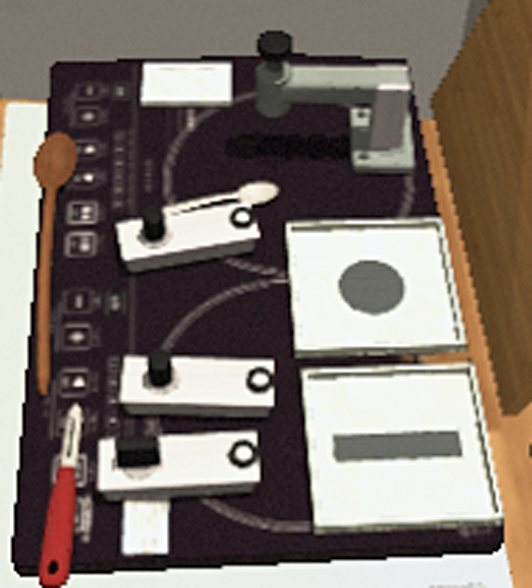

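Request:
{"op": "arm_command", "data": {"targets": [[-0.02,-0.019,-0.005,0,0,0],[-0.02,-0.019,-0.005,0,0,0],[-0.02,-0.019,-0.005,0,0,0],[-0.02,-0.019,-0.005,0,0,0],[-0.02,-0.019,-0.005,0,0,0],[-0.02,-0.019,-0.005,0,0,0],[-0.02,-0.019,-0.005,0,0,0],[-0.02,-0.019,-0.005,0,0,0],[-0.02,-0.019,-0.005,0,0,0],[-0.02,-0.019,-0.005,0,0,0],[-0.02,-0.019,-0.005,0,0,0],[-0.02,-0.019,-0.005,0,0,0],[-0.02,-0.019,-0.005,0,0,0],[-0.02,-0.019,-0.005,0,0,0],[-0.02,-0.019,-0.005,0,0,0],[-0.02,-0.019,-0.005,0,0,0],[-0.02,-0.019,-0.005,0,0,0],[-0.02,-0.019,-0.005,0,0,0],[-0.02,-0.019,-0.005,0,0,0],[-0.02,-0.019,-0.005,0,0,0]], "fingers": 0.06}}

```text
clock: 1.92
eef_pos: [439.5, -42.6, 331.6]
tcp_rot: [-3.141, -0.0, -1.136]
contact_force: [0.7, 0.8, -0.6]
opening: 0.703
```

Request:
{"op": "arm_command", "data": {"targets": [[0,0,0,0,0,-0.123],[0,0,0,0,0,-0.123],[0,0,0,0,0,-0.123],[0,0,0,0,0,-0.123],[0,0,0,0,0,-0.123],[0,0,0,0,0,-0.123],[0,0,0,0,0,-0.123],[0,0,0,0,0,-0.123],[0,0,0,0,0,-0.123],[0,0,0,0,0,-0.123],[0,0,0,0,0,-0.123],[0,0,0,0,0,-0.123],[0,0,0,0,0,-0.123],[0,0,0,0,0,-0.123],[0,0,0,0,0,-0.123],[0,0,0,0,0,-0.123],[0,0,0,0,0,-0.123],[0,0,0,0,0,-0.123],[0,0,0,0,0,-0.123],[0,0,0,0,0,-0.123]]}}

```text
clock: 3.58
eef_pos: [439.3, -44.0, 331.2]
tcp_rot: [-3.142, 0.0, 1.33]
contact_force: [-0.4, 0.1, -0.3]
opening: 0.707
```

Request:
{"op": "arm_command", "data": {"targets": [[0,0,0,0,0,-0.123],[0,0,0,0,0,-0.123],[0,0,0,0,0,0],[0,0,0,0,0,0]]}}

```text
clock: 3.92
eef_pos: [439.4, -44.0, 331.3]
tcp_rot: [3.142, 0.0, 1.566]
contact_force: [0.0, 0.1, -0.1]
opening: 0.703
```

Request:
{"op": "arm_command", "data": {"targets": [[0.019,0.0075,0.007,0,0,0],[0.019,0.0075,0.007,0,0,0],[0.019,0.0075,0.007,0,0,0],[0.019,0.0075,0.007,0,0,0],[0.019,0.0075,0.007,0,0,0],[0.019,0.0075,0.007,0,0,0],[0.019,0.0075,0.007,0,0,0],[0.019,0.0075,0.007,0,0,0],[0.019,0.0075,0.007,0,0,0],[0.019,0.0075,0.007,0,0,0],[0.019,0.0075,0.007,0,0,0],[0.019,0.0075,0.007,0,0,0],[0,0,0,0,0,0.0],[0,0,0,0,0,0.0]]}}

```text
clock: 5.08
eef_pos: [529.4, 184.4, 246.6]
tcp_rot: [-3.14, 0.001, 1.568]
contact_force: [-0.0, -1.0, 0.1]
opening: 0.706
```

```bash
python3 - <<'E'
from rig import r
from h import *
f=r.grab_frame("wrist"); cv2.imwrite("pics/c_w.png",cv2.resize(f["image"],None,fx=1.55,fy=1.55)); print(r.sense()["eef_pos"],f["xyz"])
E
```

```text
[529.28772079 183.78289816 247.03737293] [454.22411786 183.32757384 389.63426853]
```

View pics/c_w.png

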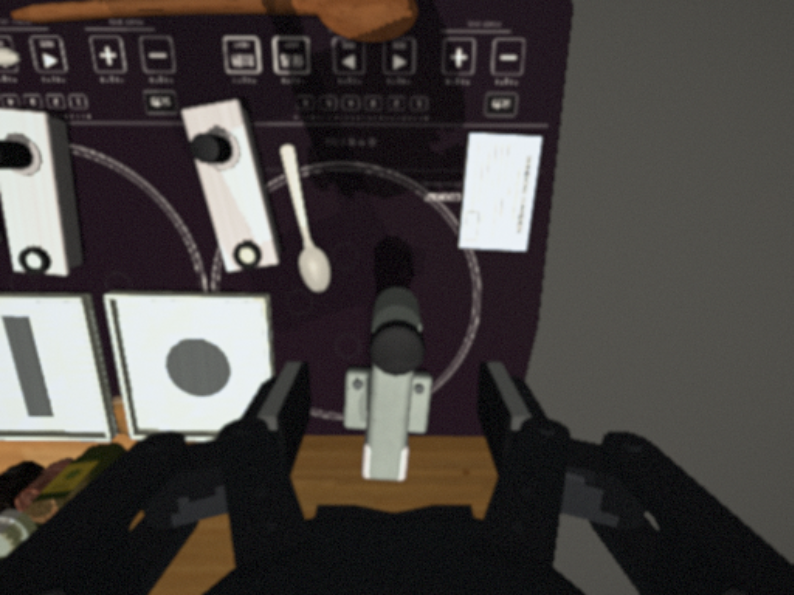

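```bash
python3 - <<'E'
from rig import r
from h import *
f=r.grab_frame("wrist"); crop(f,210,150,310,320,3.5*1,"pics/d_w.png")
img=f["image"].astype(int)
cv2.imwrite("pics/d_w.png",np.clip(cv2.resize(f["image"][150:320,205:305],None,fx=3.5,fy=3.5)*2.0,0,255).astype(np.uint8))
g=r.grab_frame("side"); crop(g,235,135,320,200,8,"pics/d_s.png")
cv2.imwrite("pics/d_s.png",np.clip(cv2.imread("pics/d_s.png")*1.8,0,255).astype(np.uint8))
E
```

```text
(no output)
```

View pics/d_w.png

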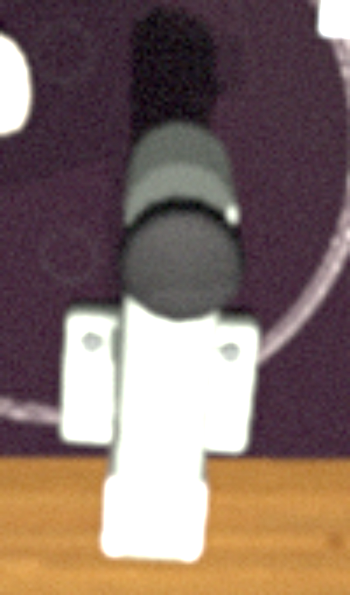

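View pics/d_s.png

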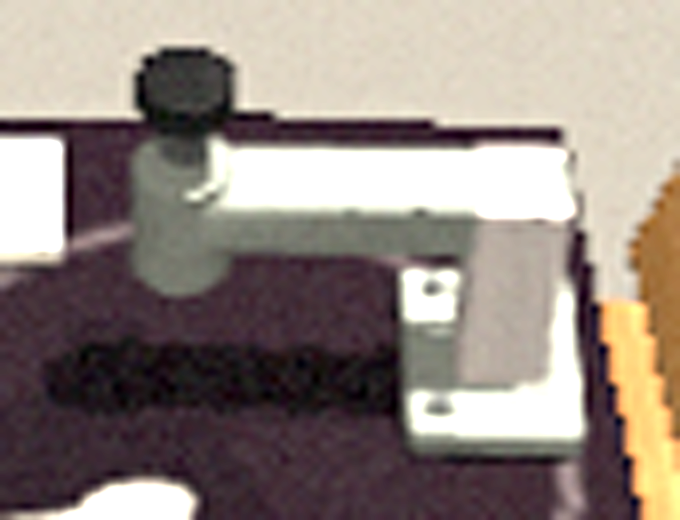

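```bash
cat >> h.py <<'E'
E
python3 - <<'E'
from rig import r
from h import *
import pickle
f=r.grab_frame("wrist"); pickle.dump(f,open("press_w.pkl","wb"))
g=r.grab_frame("side");t=r.grab_frame("top")
u=lambda a,b:(205+a/3.5,150+b/3.5)
cap=onz(f,[u(181,261)],145)[0]; print("cap",cap)
print("cap edges",onz(f,[u(120,261),u(243,261),u(181,319)],145))
p=onz(f,[u(102,555),u(204,558)],101); print("arm end",p,p.mean(0), np.degrees(np.arctan2(*(p.mean(0)-cap)[[1,0]])))
s=onz(f,[u(92,341),u(231,351)],8); d=s[1]-s[0]; print("screws",s, "yaw",np.degrees(np.arctan2(-d[0],d[1])), s.mean(0))
print("cap tri",tri(f,u(181,261),g,(235+184/8,135+70/8)), "top", onz(t,[(120+168/2.9,120+164/2.9)],145))
E
```

```text
cap [562.54838979 184.79506067 145.        ]
cap edges [[562.50067214 167.98055183 145.        ]
 [562.59804039 201.88729209 145.        ]
 [580.24902885 184.80469001 145.        ]]
arm end [[696.92808368 156.88054217 101.        ]
 [698.34434968 193.63656277 101.        ]] [697.63621668 175.25855247 101.        ] -4.03808913921361
screws [[661.29721633 147.05019809   8.        ]
 [666.41509614 208.45469969   8.        ]] yaw -4.764418235220882 [663.85615623 177.75244889   8.        ]
cap tri (array([564.55513934, 185.26033948, 144.55186774]), np.float64(3.430662534060419)) top [[564.89443365 185.32069226 145.        ]]
```

Request:
{"op": "arm_command", "data": {"targets": [[-0.0136,-0.0088,0.007,0,0,0],[-0.0136,-0.0088,0.007,0,0,0],[-0.0136,-0.0088,0.007,0,0,0],[-0.0136,-0.0088,0.007,0,0,0],[-0.0136,-0.0088,0.007,0,0,0],[-0.0136,-0.0088,0.007,0,0,0],[-0.0136,-0.0088,0.007,0,0,0],[-0.0136,-0.0088,0.007,0,0,0],[-0.0136,-0.0088,0.007,0,0,0],[-0.0136,-0.0088,0.007,0,0,0],[0,0,0,0,0,-0.08],[0,0,0,0,0,-0.08],[0,0,0,0,0,0]]}}

```text
clock: 6.47
eef_pos: [441.4, 47.4, 177.6]
tcp_rot: [3.141, 0.0, 1.732]
contact_force: [0.7, 0.2, -0.2]
opening: 0.702
```

```bash
python3 - <<'E'
from rig import r
from h import *
f=r.grab_frame("wrist"); cv2.imwrite("pics/e_w.png",cv2.resize(f["image"],None,fx=1.5,fy=1.5)); print(r.sense()["eef_pos"],r.sense()["tcp_rot"],f["xyz"])
E
```

```text
[441.53839597  47.58810155 177.62570848] [3.14090901e+00 5.29492424e-05 1.72764257e+00] [366.9450883   33.99125602 320.45975477]
```

View pics/e_w.png

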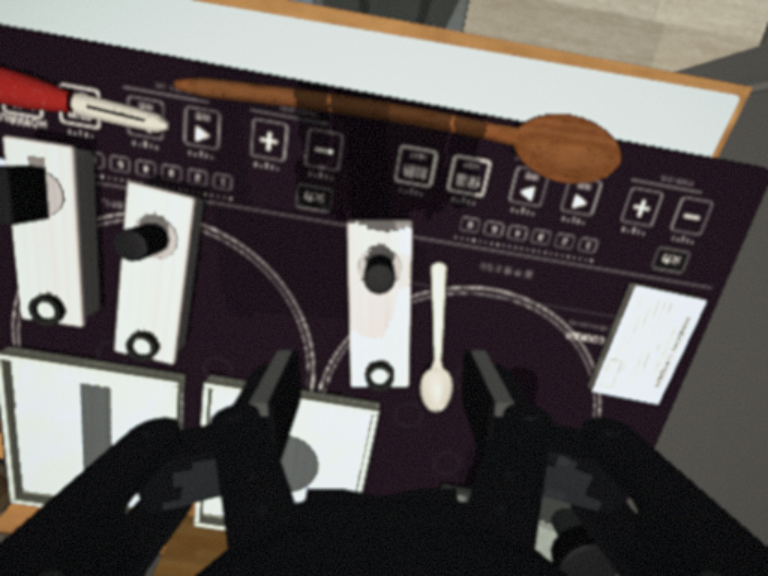

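```bash
cat >> h.py <<'E'
def tin(f,roi,z=28,thr=120):
    "lid rectangle in ROI x0,y0,x1,y1 -> corners on lid plane, centre, yaw (deg)"
    x0,y0,x1,y1=roi; im=f["image"][y0:y1,x0:x1]; hsv=cv2.cvtColor(im,cv2.COLOR_BGR2HSV)
    m=((hsv[...,2]>thr)&(hsv[...,1]<70)).astype(np.uint8)
    cs=max(cv2.findContours(m,0,2)[0],key=cv2.contourArea)
    b=cv2.convexHull(cs).reshape(-1,2)+[x0,y0]
    w=onz(f,b,z)[:,:2]; rc=cv2.minAreaRect(w.astype(np.float32))
    bx=cv2.boxPoints(rc); e=[bx[1]-bx[0],bx[2]-bx[1]]; L=max(e,key=np.linalg.norm)
    return np.array(rc[0]),sorted(rc[1]),((np.degrees(np.arctan2(L[1],L[0]))+90)%180)-90
def ringc(f,guess,rad,z,thr=90):
    "dark-ring/blob centre near the guess pixel"
    x,y=map(int,guess); rr=rad; im=cv2.cvtColor(f["image"],cv2.COLOR_BGR2GRAY)[y-rr:y+rr+1,x-rr:x+rr+1]
    m=(im<thr).astype(np.uint8); n,l,st,c=cv2.connectedComponentsWithStats(m,connectivity=8)
    i=1+np.argmax(st[1:,4]); cs=max(cv2.findContours((l==i).astype(np.uint8),0,2)[0],key=cv2.contourArea)
    (cx,cy),rd=cv2.minEnclosingCircle(cs); e=cv2.fitEllipse(cs) if len(cs)>4 else None
    bb=st[i]; cxy=(bb[0]+(bb[2]-1)/2+x-rr,bb[1]+(bb[3]-1)/2+y-rr)
    return cxy,bb[2:4],onz(f,[cxy],z)[0]
E
python3 - <<'E'
from rig import r
from h import *
f=r.grab_frame("wrist")
print(tin(f,(215,130,283,265)))
print(ringc(f,(252.7,249.3),13,34))
crop(f,220,130,290,270,4.2,"pics/f.png")
E
```

```text
(array([472.02630615,  50.08272934]), [47.36116409301758, 131.28761291503906], np.float32(8.565033))
((np.float64(252.0), np.float64(251.5)), array([27, 22], dtype=int32), array([526.24256693,  57.79456981,  34.        ]))
```

View pics/f.png

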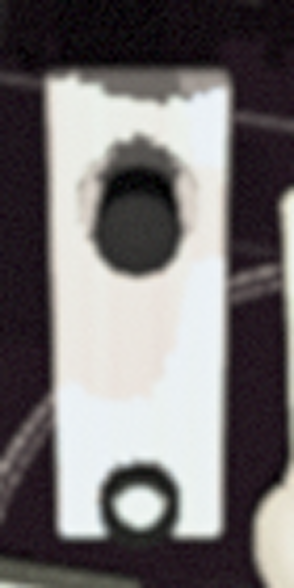

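```bash
python3 - <<'E'
from rig import r
from h import *
f=r.grab_frame("wrist")
k=onz(f,[(220+138/4.2,130+234/4.2)],60)[0];v=onz(f,[(220+139/4.2,130+502/4.2)],34)[0]
d=v-k;print(k,v,np.linalg.norm(d[:2]),np.degrees(np.arctan2(d[1],d[0])),r.sense()["tcp_rot"],r.sense()["eef_pos"])
E
```

```text
[440.31635893  45.52081402  60.        ] [523.58559704  58.7354838   34.        ] 84.31128935230687 9.017530670377331 [3.14098937e+00 2.81722097e-05 1.72693343e+00] [441.64978403  47.88553082 177.58016635]
```

Request:
{"op": "arm_command", "data": {"targets": [[-0.0018,-0.0018,0.018,0,0,0],[0,0,0.018,0,0,0],[0,0,0.018,0,0,0],[0,0,0.018,0,0,0],[0,0,0.018,0,0,0],[0,0,0.018,0,0,0],[0,0,0.018,0,0,0],[0,0,0.012,0,0,0],[0,0,0.006,0,0,0],[0,0,0,0,0,0],[0,0,0,0,0,0]], "fingers": 0.055}}

```text
clock: 7.53
eef_pos: [440.2, 46.0, 33.5]
tcp_rot: [-3.141, -0.0, 1.729]
contact_force: [-0.6, -0.1, -0.9]
opening: 0.647
```

Request:
{"op": "arm_command", "data": {"targets": [[0,0,0,0,0,0],[0,0,0,0,0,0],[0,0,0,0,0,0],[0,0,0,0,0,0],[0,0,0,0,0,0],[0,0,0,0,0,0],[0,0,0,0,0,0],[0,0,0,0,0,0]], "fingers": 0.0, "squeeze": 50}}

```text
clock: 8.2
eef_pos: [440.6, 45.9, 34.2]
tcp_rot: [3.14, 0.0, 1.73]
contact_force: [-1.8, -0.5, 7.1]
opening: 0.237
```

Request:
{"op": "arm_command", "data": {"targets": [[0,0,-0.01,0,0,0],[0,0,-0.01,0,0,0],[0,0,-0.01,0,0,0],[0,0,0,0,0,0.079],[0,0,0,0,0,0.079],[0,0,0,0,0,0.079],[0.0148,-0.0019,0,0,0,0],[0.0148,-0.0019,0,0,0,0],[0.0148,-0.0019,0,0,0,0],[0.0148,-0.0019,0,0,0,0],[0.0148,-0.0019,0,0,0,0],[0.0148,-0.0019,0,0,0,0],[0.0148,-0.0019,0,0,0,0],[0.0148,-0.0019,0,0,0,0],[0.0148,-0.0019,0,0,0,0],[0.0148,-0.0019,0,0,0,0],[0,0,0,0,0,0]]}}

```text
clock: 9.62
eef_pos: [433.3, 197.1, 64.5]
tcp_rot: [3.14, -0.002, 1.494]
contact_force: [-0.2, 0.1, -1.9]
opening: 0.239
```

```bash
python3 - <<'E'
from rig import r
from h import *
f=r.grab_frame("wrist"); cv2.imwrite("pics/g_w.png",cv2.resize(f["image"],None,fx=1.5,fy=1.5)); print(r.sense())
E
```

```text
{'clock': 9.6667, 'qpos': array([ 4.21980164e-01,  3.66431943e-01,  2.08118656e+00,  3.96820440e-05,
        6.92478433e-01, -1.07292129e+00]), 'qvel': array([-0.02863675, -0.0008219 ,  0.01951731, -0.0097986 , -0.00069644,
       -0.0196784 ]), 'joint_efforts': array([  1.12075858, -49.66498733, -22.81633258,   0.12386061,
        -0.11933571,   0.30956777]), 'eef_pos': array([432.93254895, 196.01869348,  64.29526967]), 'tcp_rot': array([ 3.14029063e+00, -7.36594848e-04,  1.49487141e+00]), 'contact_force': array([ 0.45274786,  0.36618595, -1.68426778]), 'wrist_torque': array([0.01597317, 0.11102007, 0.03853548]), 'opening': 0.2397142727010666}
```

View pics/g_w.png

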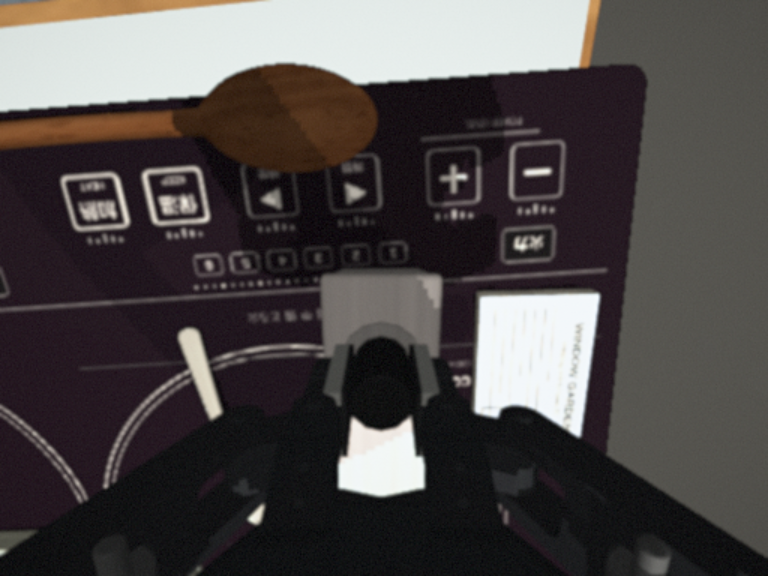

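Request:
{"op": "arm_command", "data": {"targets": [[0,0,0.012,0,0,0],[0,0,0.01,0,0,0],[0,0,0.006,0,0,0],[0,0,0,0,0,0]]}}

```text
clock: 10.0
eef_pos: [432.2, 194.2, 34.6]
tcp_rot: [-3.14, 0.001, 1.493]
contact_force: [0.4, -0.1, -1.6]
opening: 0.242
```

```bash
python3 - <<'E'
from rig import r
from h import *
s=r.sense();print(s["eef_pos"],s["tcp_rot"][2],s["contact_force"])
t=r.grab_frame("top");g=r.grab_frame("side")
crop(t,150,140,240,260,5,"pics/h_t.png");crop(g,180,130,320,210,5.5,"pics/h_s.png")
E
```

```text
[432.168828   194.22497537  34.57323931] 1.4925034716115957 [ 0.42507636 -0.05727392 -1.57814236]
```

View pics/h_t.png

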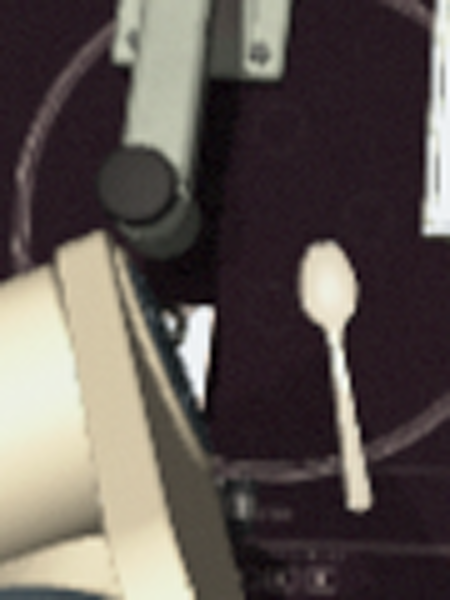

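View pics/h_s.png

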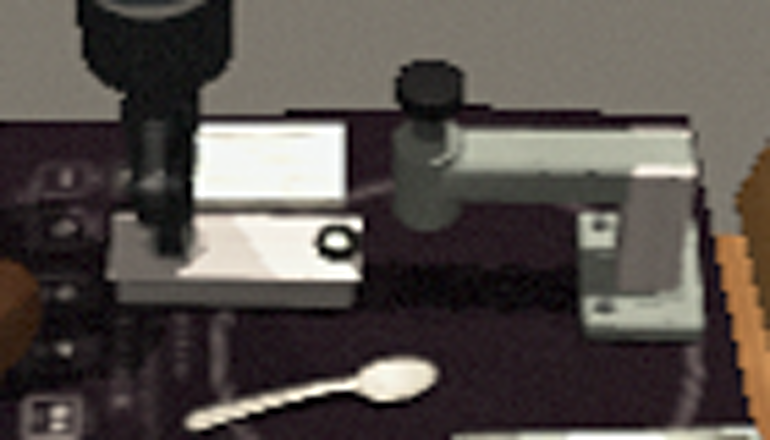

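```bash
python3 - <<'E'
from rig import r
from h import *
g=r.grab_frame("side")
c=lambda a,b:(180+a/5.5,130+b/5.5)
def ony(f,uv,y):
    d=ray(f,[uv])[0];p=np.array(f["xyz"]);return p+d*((y-p[1])/d[1])
print("vent",onz(g,[c(338,242)],36))
print("head mid",ony(g,c(427,190),185), "cap",onz(g,[c(430,81)],145))
print("predict px of cap top/ head bottom for (563.5,185):",[((p-[180,130])*5.5).round(1) for p in proj(g,[[563.5,185,145],[563.5,185,100],[563.5,185,52]])])
E
```

```text
vent [[520.07220993 180.69326812  36.        ]]
head mid [566.62409091 185.          67.22414001] cap [[566.27113512 182.00160455 145.        ]]
predict px of cap top/ head bottom for (563.5,185): [array([423.9,  77.1]), array([422.2, 143.9]), array([420.4, 211.1])]
```

```bash
python3 - <<'E'
from rig import r
from h import *
t=r.grab_frame("top");g=r.grab_frame("side")
crop(t,172,160,202,220,10,"pics/i_t.png");crop(g,225,135,270,185,12,"pics/i_s.png")
E
```

```text
(no output)
```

View pics/i_t.png

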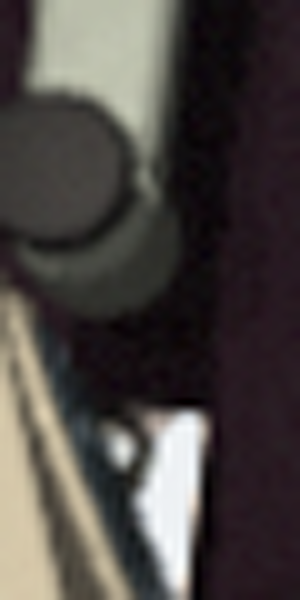

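View pics/i_s.png

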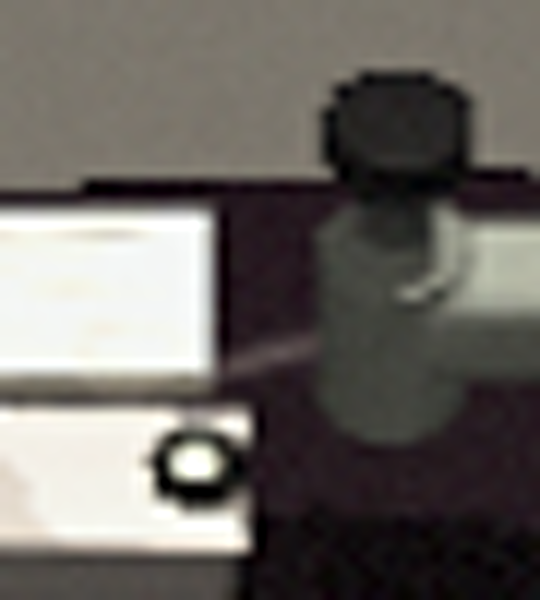

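```bash
python3 - <<'E'
from rig import r
from h import *
t=r.grab_frame("top");g=r.grab_frame("side")
a=np.radians(-4.4);Rm=np.array([[np.cos(a),-np.sin(a)],[np.sin(a),np.cos(a)]])
co=onz(t,[(172+20.7,160+41.2)],29)[0]; print("top corner->vent",co[:2]+Rm@[-12,23])
s=lambda x,y:(225+x/12,135+y/12)
for nm,p,loc in(("far",s(250,405),(66,23)),("near",s(248,553),(66,-23))):
    co=onz(g,[p],29)[0]; print("side",nm,co[:2]+Rm@(np.array([54,0])-loc))
print("side collar",onz(g,[s(197.5,460)],35))
# head: cap top ellipse centre (396, 72+? ), silhouettes
print("cap side",onz(g,[s(398,125)],145), "cap top",onz(t,[(172+5.8,160+16.6)],145))
# head bottom ellipse: lowest pt y=445, left 317,right 463 -> z=52 centre
print("headbot",onz(g,[s(390,445-50)],52))
print("k",r.sense()["eef_pos"])
E
```

```text
top corner->vent [519.33112072 189.07379748]
side far [520.64589878 186.26439282]
side near [520.73205769 182.37082697]
side collar [[520.26776286 184.35447121  35.        ]]
cap side [[566.0114482  179.23934041 145.        ]] cap top [[564.78153057 185.59689783 145.        ]]
headbot [[566.6784976  186.71983186  52.        ]]
k [432.59521716 194.8674182   35.40088361]
```

Request:
{"op": "arm_command", "data": {"targets": [[0,0.006,0,0,0,0],[0,0.008,0,0,0,0],[0,0.008,0,0,0,0],[0,0.008,0,0,0,0],[0,0.008,0,0,0,0],[0,0.0075,0,0,0,0],[0,0,0.001,0,0,0],[0,0,0.001,0,0,0],[0,0,0,0,0,0]]}}

```text
clock: 11.1
eef_pos: [479.8, 191.6, 34.2]
tcp_rot: [3.138, -0.001, 1.493]
contact_force: [3.3, -2.7, 5.6]
opening: 0.242
```

```bash
python3 - <<'E'
from rig import r
from h import *
s=r.sense();print(s["eef_pos"],s["tcp_rot"],s["contact_force"])
g=r.grab_frame("side")
crop(g,215,130,275,185,12,"pics/j_s.png")
E
```

```text
[479.77868661 191.64238023  34.20095455] [ 3.13835847e+00 -9.72441731e-04  1.49305629e+00] [ 3.31625205 -2.66119262  5.60177984]
```

View pics/j_s.png

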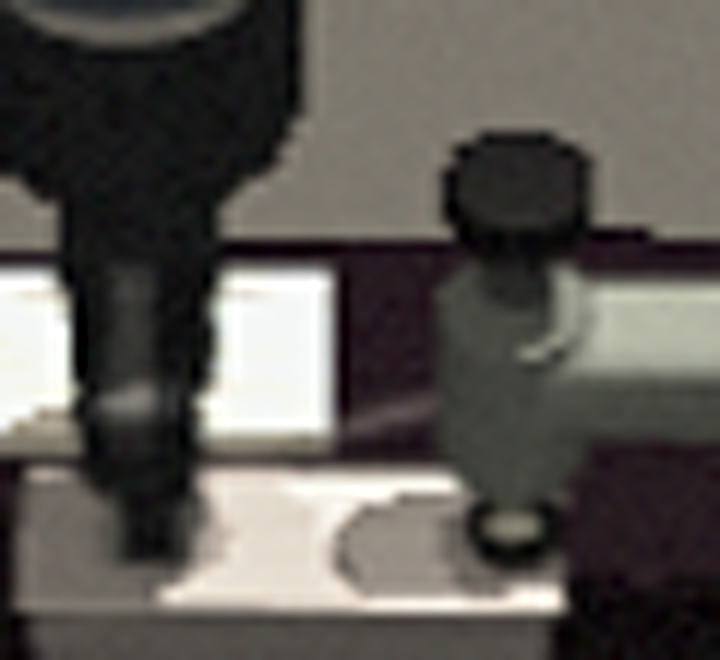

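Request:
{"op": "arm_command", "data": {"targets": [[0,0,0,0,0,0],[0,0,0,0,0,0],[0,0,0,0,0,0],[0,0,-0.008,0,0,0],[0,0,-0.018,0,0,0],[0,0,-0.022,0,0,0],[0,0,-0.022,0,0,0],[0,0,-0.022,0,0,0],[0,0,-0.022,0,0,0],[0,0,-0.022,0,0,0],[0,0,-0.01,0,0,0],[0,0,0,0,0,0]], "fingers": 0.04}}

```text
clock: 12.15
eef_pos: [479.1, 192.0, 181.8]
tcp_rot: [3.138, -0.002, 1.493]
contact_force: [-0.1, 0.8, -0.3]
opening: 0.466
```

Request:
{"op": "arm_command", "data": {"targets": [[0,0.01,0,0,0,0],[0,0.017,0,0,0,0],[0,0.017,0,0,0,0],[0,0.017,0,0,0,0],[0,0.014,0,0,0,0],[0,0.01,0,0,0,0],[0,0,0,0,0,0],[0,0,0,0,0,0]], "fingers": 0.0}}

```text
clock: 12.82
eef_pos: [562.2, 184.5, 177.9]
tcp_rot: [-3.139, 0.001, 1.492]
contact_force: [-0.6, 0.1, 0.2]
opening: -0.001
```

```bash
python3 - <<'E'
from rig import r
from h import *
s=r.sense();print(s["eef_pos"],s["tcp_rot"],s["contact_force"])
g=r.grab_frame("side")
crop(g,215,110,285,185,8,"pics/k_s.png")
f=r.grab_frame("wrist"); crop(f,180,100,330,300,3,"pics/k_w.png")
E
```

```text
[562.20429201 184.48227022 177.85123627] [-3.13936247e+00  8.31759667e-04  1.49249931e+00] [-0.62057297  0.09988471  0.24458825]
```

View pics/k_s.png

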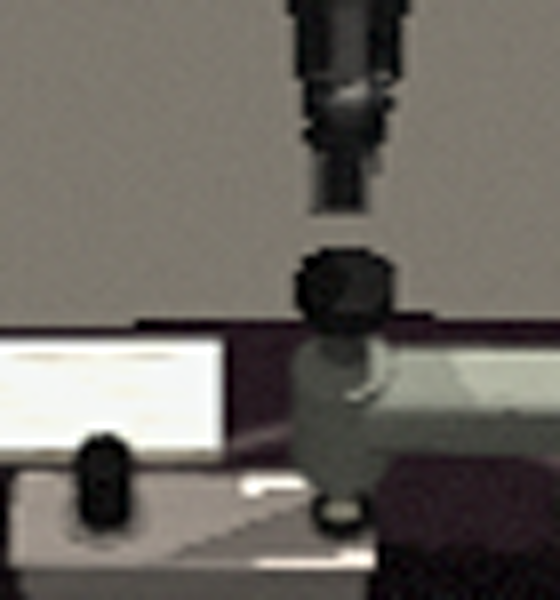

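View pics/k_w.png

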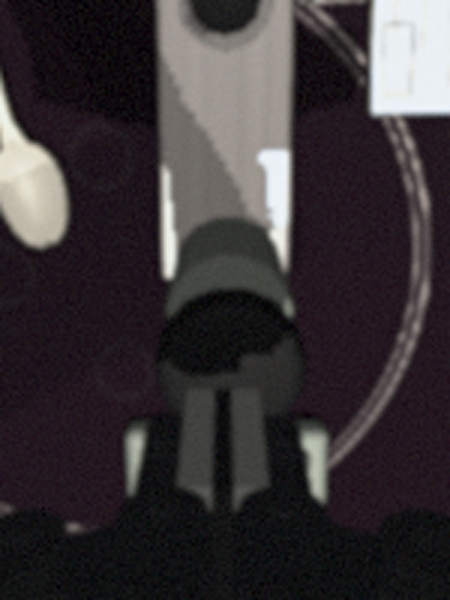

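Request:
{"op": "arm_command", "data": {"targets": [[0.001,0.001,0.014,0,0,0],[0,0,0.012,0,0,0],[0,0,0.005,0,0,0],[0,0,0.003,0,0,0],[0,0,0.003,0,0,0],[0,0,0,0,0,0]]}}

```text
clock: 13.42
eef_pos: [563.3, 185.7, 142.0]
tcp_rot: [-3.141, 0.0, 1.493]
contact_force: [-1.7, -0.5, 1.3]
opening: -0.001
```

Request:
{"op": "arm_command", "data": {"targets": [[0,0,0.0015,0,0,0],[0,0,0.0015,0,0,0],[0,0,0.0015,0,0,0],[0,0,0,0,0,0]]}}

```text
clock: 13.75
eef_pos: [563.9, 185.8, 137.9]
tcp_rot: [3.141, -0.0, 1.493]
contact_force: [-1.1, -0.5, 3.2]
opening: -0.003
```

Request:
{"op": "arm_command", "data": {"targets": [[0,0,0.0015,0,0,0],[0,0,0.0015,0,0,0],[0,0,0.001,0,0,0],[0,0,0,0,0,0]]}}

```text
clock: 14.08
eef_pos: [564.0, 185.8, 133.9]
tcp_rot: [3.141, -0.0, 1.493]
contact_force: [-0.7, -0.0, 3.8]
opening: 0.004
```

Request:
{"op": "arm_command", "data": {"targets": [[0,0,0.001,0,0,0],[0,0,0.001,0,0,0],[0,0,0,0,0,0],[0,0,0,0,0,0]]}}

```text
clock: 14.42
eef_pos: [564.0, 185.8, 132.0]
tcp_rot: [3.141, -0.0, 1.493]
contact_force: [-1.9, 0.1, 5.4]
opening: -0.001
```

Request:
{"op": "arm_command", "data": {"targets": [[0,0,0.001,0,0,0],[0,0,0.001,0,0,0],[0,0,0,0,0,0],[0,0,0,0,0,0]]}}

```text
clock: 14.75
eef_pos: [564.0, 185.9, 130.9]
tcp_rot: [3.141, -0.0, 1.493]
contact_force: [-4.9, 0.3, 12.2]
opening: 0.007
```

Request:
{"op": "arm_command", "data": {"targets": [[0,0,0.001,0,0,0],[0,0,0.001,0,0,0],[0,0,0,0,0,0],[0,0,0,0,0,0]]}}

```text
clock: 15.08
eef_pos: [564.2, 185.9, 130.5]
tcp_rot: [3.14, -0.001, 1.493]
contact_force: [-9.7, -3.0, 28.1]
opening: -0.001
```

Request:
{"op": "arm_command", "data": {"targets": [[0,0,-0.004,0,0,0],[0,0,-0.006,0,0,0],[0,0,-0.012,0,0,0],[0,0,-0.014,0,0,0],[0,-0.014,-0.004,0,0,0],[0,-0.018,0,0,0,0],[0,-0.018,0,0,0,0],[0,-0.018,0,0,0,0],[0,-0.015,0,0,0,0],[0,0,0,0,0,0],[0,0,0,0,0,0],[0,0,0,0,0,0]], "fingers": 0.055}}

```text
clock: 16.08
eef_pos: [482.0, 192.4, 168.3]
tcp_rot: [3.14, -0.0, 1.493]
contact_force: [0.1, 0.7, 0.1]
opening: 0.641
```

```bash
python3 - <<'E'
from rig import r
from h import *
s=r.sense();print(s["eef_pos"],s["tcp_rot"],s["contact_force"])
g=r.grab_frame("side")
crop(g,180,110,300,210,6,"pics/l_s.png")
f=r.grab_frame("wrist"); crop(f,150,100,350,300,3,"pics/l_w.png")
E
```

```text
[481.98837412 192.36460322 168.25434946] [ 3.14034769e+00 -4.12464736e-04  1.49316694e+00] [0.10283173 0.67883031 0.12474866]
```

View pics/l_s.png

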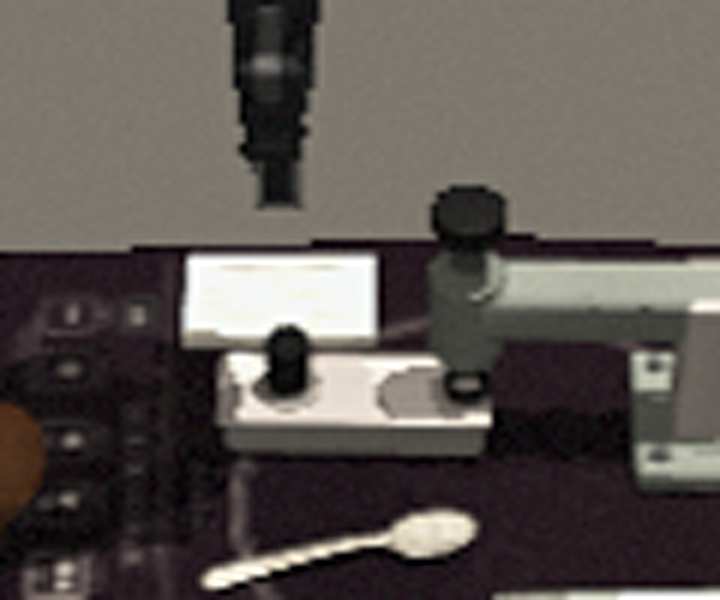

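View pics/l_w.png

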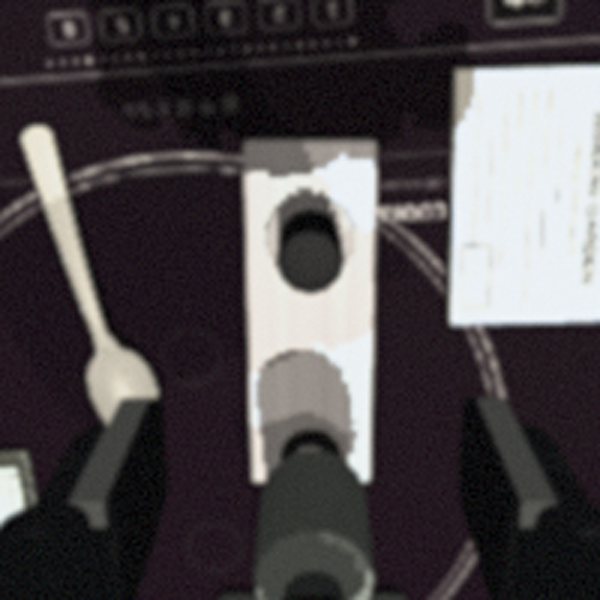

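```bash
python3 - <<'E'
from rig import r
from h import *
f=r.grab_frame("wrist");print(onz(f,[(150+310/3,100+261/3)],60), r.sense()["eef_pos"])
t=r.grab_frame("top")
for n,roi in(("round",(230,120,302,194)),("bar",(301,120,372,196))):
    im=t["image"][roi[1]:roi[3],roi[0]:roi[2]];hsv=cv2.cvtColor(im,cv2.COLOR_BGR2HSV)
    m=((hsv[...,2]>110)&(hsv[...,1]<70)).astype(np.uint8);cs=max(cv2.findContours(m,0,2)[0],key=cv2.contourArea)
    w=onz(t,cv2.convexHull(cs).reshape(-1,2)+[roi[0],roi[1]],14)[:,:2]
    rc=cv2.minAreaRect(w.astype(np.float32));print(n,np.round(rc,1) if 0 else rc)
E
```

```text
[[479.02317823 190.88769236  60.        ]] [481.85766431 192.21175135 167.85709329]
round ((646.010986328125, -7.063102722167969), (150.19581604003906, 155.88880920410156), 88.64518737792969)
bar ((645.9779052734375, -176.15707397460938), (149.7857208251953, 155.85537719726562), 89.08232879638672)
```

Request:
{"op": "arm_command", "data": {"targets": [[-0.0016,-0.0026,0.016,0,0,0],[0,0,0.018,0,0,0],[0,0,0.018,0,0,0],[0,0,0.018,0,0,0],[0,0,0.018,0,0,0],[0,0,0.018,0,0,0],[0,0,0.016,0,0,0],[0,0,0.01,0,0,0],[0,0,0.003,0,0,0],[0,0,0,0,0,0]]}}

```text
clock: 17.12
eef_pos: [478.1, 190.6, 32.1]
tcp_rot: [-3.14, 0.001, 1.493]
contact_force: [-1.1, 0.3, -0.2]
opening: 0.644
```

Request:
{"op": "arm_command", "data": {"targets": [[0,0,0,0,0,0],[0,0,0,0,0,0],[0,0,0,0,0,0],[0,0,0,0,0,0],[0,0,0,0,0,0],[0,0,0,0,0,0],[0,0,0,0,0,0],[0,0,0,0,0,0]], "fingers": 0.0}}

```text
clock: 17.78
eef_pos: [479.0, 191.1, 33.7]
tcp_rot: [3.14, -0.001, 1.493]
contact_force: [-0.2, 1.0, 7.6]
opening: 0.242
```

Request:
{"op": "arm_command", "data": {"targets": [[0,-0.006,-0.001,0,0,0],[0,-0.012,0,0,0,0],[0,-0.014,0,0,0,0],[0,-0.014,0,0,0,0],[0,-0.014,0,0,0,0],[0,0,-0.012,0,0,0],[0,0,-0.014,0,0,0],[0,0,-0.014,0,0,0],[-0.0135,0,0,0,0,0],[-0.0135,0,0,0,0,0],[-0.0135,0,0,0,0,0],[-0.0135,0,0,0,0,0],[-0.0135,0,0,0,0,0],[-0.0135,0,0,0,0,0],[-0.0135,0,0,0,0,0],[-0.0135,0,0,0,0,0],[0,0,0,0,0,-0.06],[0,0,0,0,0,0]]}}

```text
clock: 19.28
eef_pos: [408.3, 87.2, 73.5]
tcp_rot: [-3.14, 0.0, 1.554]
contact_force: [-0.6, 0.0, -1.5]
opening: 0.237
```

Request:
{"op": "arm_command", "data": {"targets": [[-0.0047,0.017,0,0,0,0],[-0.0047,0.017,0,0,0,0],[-0.0047,0.017,0,0,0,0],[-0.0047,0.017,0,0,0,0],[-0.0047,0.017,0,0,0,0],[-0.0047,0.017,0,0,0,0],[-0.0047,0.017,0,0,0,0],[-0.0047,0.017,0,0,0,0],[-0.0047,0.017,0,0,0,0],[-0.0047,0.017,0,0,0,0],[0,0,0,0,0,0],[0,0,0,0,0,0]]}}

```text
clock: 20.28
eef_pos: [578.8, 38.2, 73.3]
tcp_rot: [-3.141, -0.0, 1.552]
contact_force: [-0.7, 0.2, -1.5]
opening: 0.239
```

```bash
python3 - <<'E'
from rig import r
from h import *
s=r.sense();print(s["eef_pos"],s["tcp_rot"],s["contact_force"],s["opening"])
g=r.grab_frame("side")
crop(g,170,110,350,350,2.5,"pics/m_s.png")
t=r.grab_frame("top"); crop(t,170,100,400,270,3.2,"pics/m_t.png")
f=r.grab_frame("wrist"); crop(f,0,0,512,384,1.4,"pics/m_w.png")
E
```

```text
[578.80494196  38.15456927  73.2962848 ] [-3.14068736e+00 -4.25527533e-05  1.55168325e+00] [-0.67334942  0.18344192 -1.46925558] 0.23920885422072827
```

View pics/m_s.png

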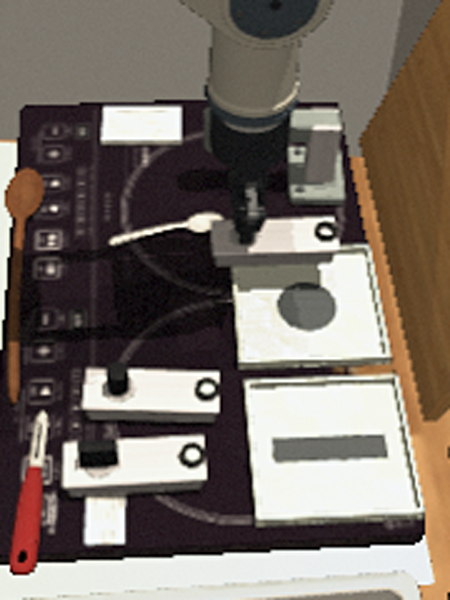

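View pics/m_w.png

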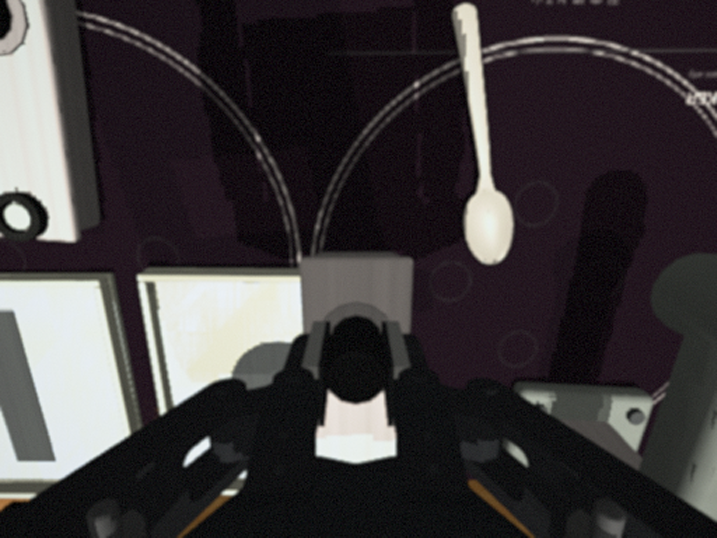

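```bash
python3 - <<'E'
from rig import r
from h import *
f=r.grab_frame("wrist");P=[(139,271),(300,265),(113,273)]
print(onz(f,[(a/1.4,b/1.4) for a,b in P],14))
t=r.grab_frame("top");crop(t,228,120,380,200,5,"pics/n.png")
E
```

```text
[[563.62652581 -81.42295473  14.        ]
 [561.79859981   7.12445235  14.        ]
 [564.51563197 -95.95215266  14.        ]]
```

View pics/n.png

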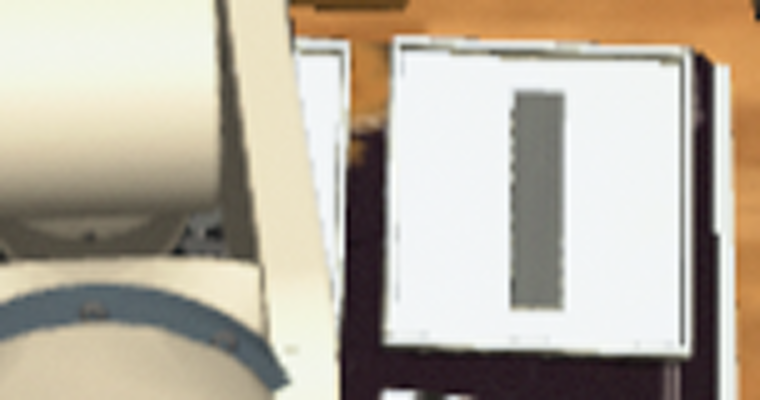

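```bash
python3 - <<'E'
from rig import r
from h import *
f=r.grab_frame("wrist")
print(onz(f,[(139/1.4,271/1.4),(300/1.4,265/1.4)],0))
crop(f,90,180,225,230,5.5,"pics/o.png")
g=r.grab_frame("side");d=proj(g,[[569,67,14],[723,67,14],[569,-81,14],[723,-81,14]]);print(d)
crop(g,255,200,345,280,8,"pics/o_s.png")
E
```

```text
[[568.51246305 -89.95056955   0.        ]
 [566.53047507   4.840366     0.        ]]
[[261.44152506 208.38071021]
 [316.78181181 205.79323078]
 [266.35541822 253.50626449]
 [326.65568743 250.33704378]]
```

View pics/o.png

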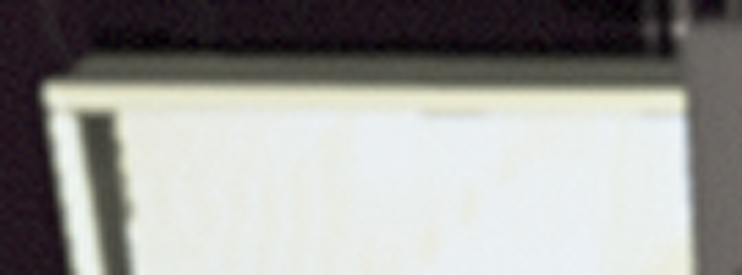

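View pics/o_s.png

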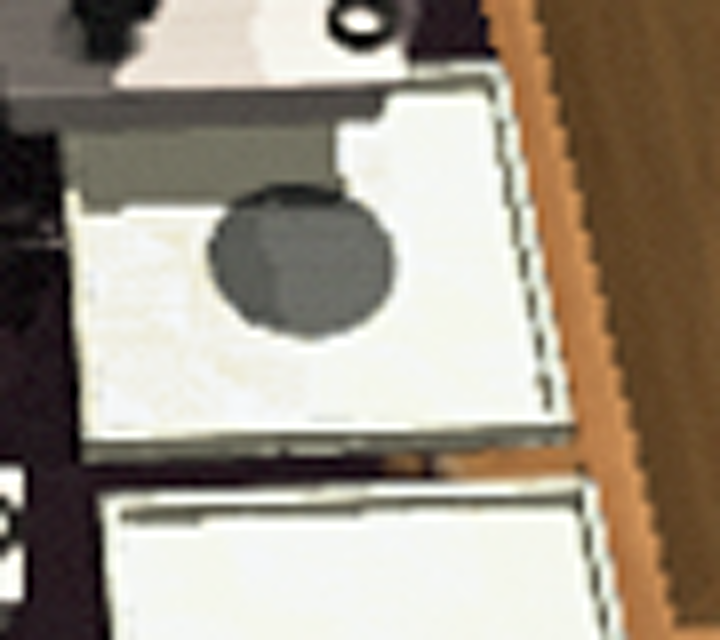

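```bash
python3 - <<'E'
from rig import r
from h import *
f=r.grab_frame("wrist");g=r.grab_frame("side")
print(onz(f,[(97.6,194.8),(214.7,196.0)],14))
s=lambda a,b:(255+a/8,200+b/8)
print("disc",onz(g,[s(302,260)],4),onz(g,[s(84,440),s(574,428),s(503,65)],14))
E
```

```text
[[565.81497426 -83.3759433   14.        ]
 [568.39421723   6.83982651  14.        ]]
disc [[646.04757212 -12.64772413   4.        ]] [[566.44234429 -85.32208589  14.        ]
 [721.46893276 -90.49048719  14.        ]
 [724.58850398  58.49685829  14.        ]]
```

Request:
{"op": "arm_command", "data": {"targets": [[-0.0031,0.0086,0,0,0,0],[-0.0031,0.0086,0,0,0,0],[-0.0031,0.0086,0,0,0,0],[-0.0032,0.0087,0,0,0,0],[0,0,0.01,0,0,0],[0,0,0.008,0,0,0],[0,0,0,0,0,0],[0,0,0,0,0,0]]}}

```text
clock: 21.4
eef_pos: [612.1, 24.7, 54.4]
tcp_rot: [-3.139, 0.0, 1.553]
contact_force: [0.4, -0.1, -1.3]
opening: 0.24
```

```bash
python3 - <<'E'
from rig import r
from h import *
s=r.sense();print(s["eef_pos"],s["tcp_rot"],s["contact_force"],s["opening"])
g=r.grab_frame("side")
crop(g,245,180,345,270,7,"pics/p_s.png")
f=r.grab_frame("wrist"); crop(f,100,120,412,384,2.3,"pics/p_w.png")
E
```

```text
[612.0680162   24.67675653  54.42048592] [-3.13864533e+00  1.02314588e-04  1.55300574e+00] [ 0.37920058 -0.13682913 -1.29915632] 0.2397592605758347
```

View pics/p_s.png

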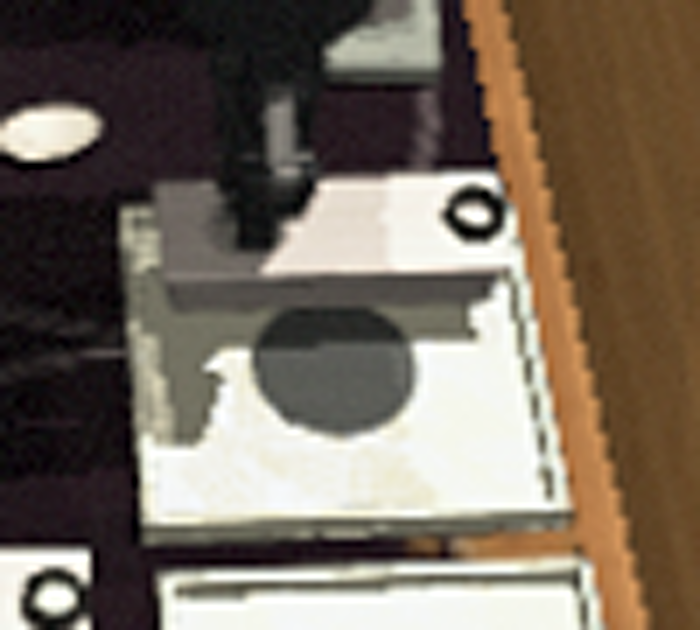

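View pics/p_w.png

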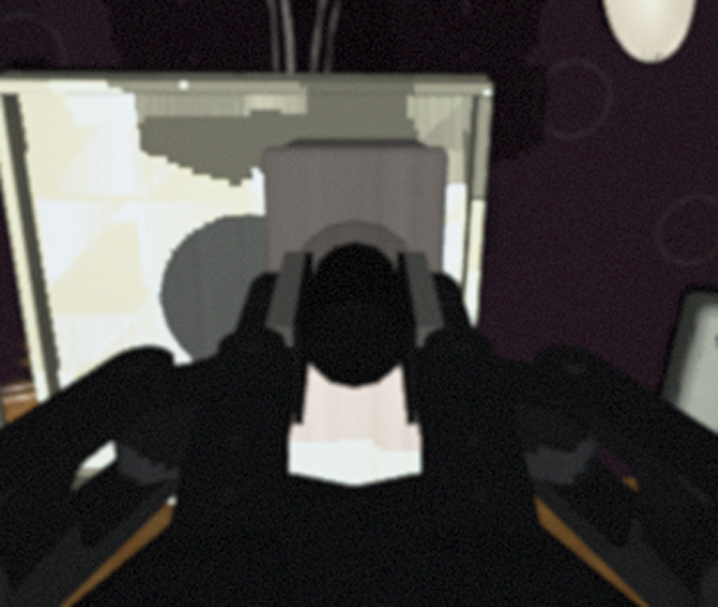

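Request:
{"op": "arm_command", "data": {"targets": [[0,0,0.006,0,0,0],[0,0,0.006,0,0,0],[0,0,0.004,0,0,0],[0,0,0.0015,0,0,0],[0,0,0,0,0,0],[0,0,0,0,0,0]]}}

```text
clock: 22.0
eef_pos: [613.4, 24.7, 38.1]
tcp_rot: [-3.141, 0.0, 1.553]
contact_force: [0.0, 0.3, -1.1]
opening: 0.241
```

```bash
python3 - <<'E'
from rig import r
from h import *
g=r.grab_frame("side")
crop(g,245,180,345,270,7,"pics/q_s.png")
E
```

```text
(no output)
```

View pics/q_s.png

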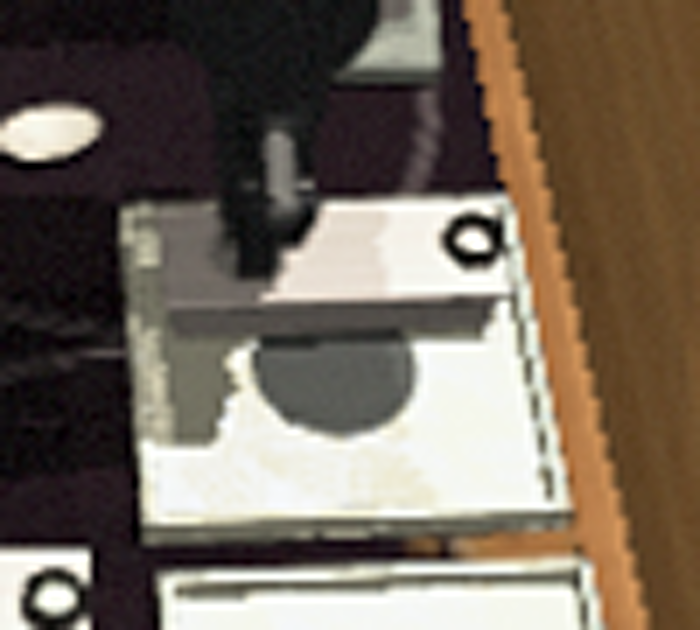

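Request:
{"op": "arm_command", "data": {"targets": [[0,0,0,0,0,0],[0,0,0,0,0,0],[0,0,0,0,0,0],[0,0,-0.008,0,0,0],[0,0,-0.016,0,0,0],[0,0,-0.02,0,0,0],[0,0,-0.024,0,0,0],[0,0,-0.024,0,0,0],[0,0,-0.024,0,0,0],[0,0,-0.024,0,0,0]], "fingers": 0.04}}

```text
clock: 22.88
eef_pos: [613.4, 24.6, 180.2]
tcp_rot: [3.141, -0.0, 1.553]
contact_force: [0.1, 0.7, 0.4]
opening: 0.465
```

Request:
{"op": "arm_command", "data": {"targets": [[-0.0134,-0.0171,0,0,0,0],[-0.0134,-0.0171,0,0,0,0],[-0.0134,-0.0171,0,0,0,0],[-0.0134,-0.0171,0,0,0,0],[-0.0134,-0.0171,0,0,0,0],[-0.0134,-0.0171,0,0,0,0],[-0.0134,-0.0171,0,0,0,0],[-0.0134,-0.0171,0,0,0,0],[-0.0134,-0.0171,0,0,0,0],[-0.0134,-0.0171,0,0,0,0],[0,0,0,0,0,0.073],[0,0,0,0,0,0],[0,0,0,0,0,0]], "fingers": 0.06}}

```text
clock: 23.97
eef_pos: [440.5, -106.4, 179.0]
tcp_rot: [3.14, 0.0, 1.481]
contact_force: [-0.7, -0.4, 0.5]
opening: 0.704
```

```bash
python3 - <<'E'
from rig import r
from h import *
s=r.sense();print(s["eef_pos"],s["tcp_rot"],s["contact_force"],s["opening"])
t=r.grab_frame("top"); crop(t,120,120,390,300,2.9,"pics/r_t.png")
f=r.grab_frame("wrist"); crop(f,150,100,350,300,3,"pics/r_w.png")
E
```

```text
[ 440.53354327 -106.44941336  178.99797958] [3.14015202e+00 1.18212769e-04 1.48114069e+00] [-0.6801784  -0.43875692  0.49402041] 0.70415080453619
```

View pics/r_t.png

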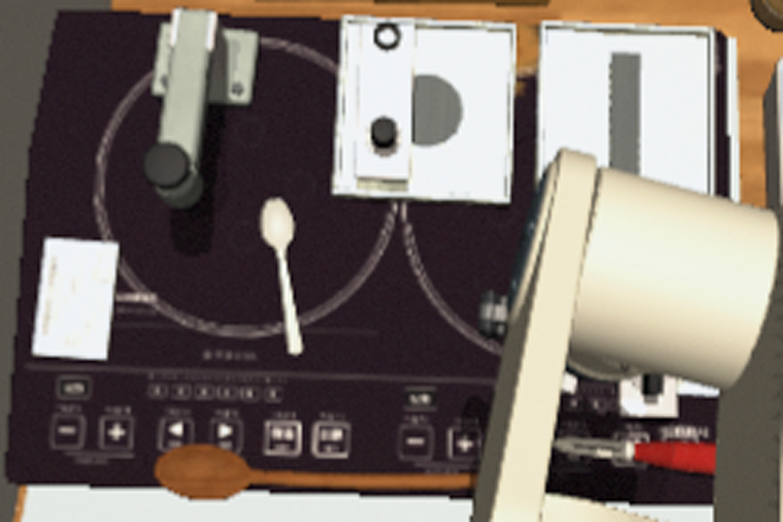

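View pics/r_w.png

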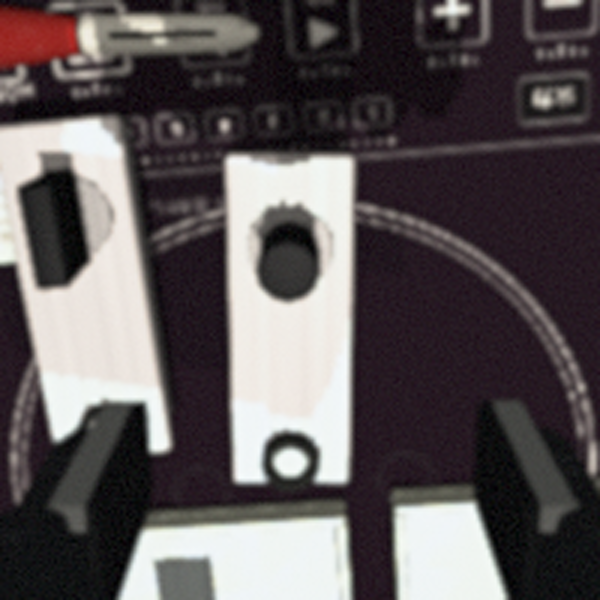

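```bash
python3 - <<'E'
from rig import r
from h import *
f=r.grab_frame("wrist")
k=onz(f,[(150+289/3,100+270/3)],60)[0];v=onz(f,[(150+291/3,100+458/3)],34)[0]
d=v-k;e=r.sense()["eef_pos"];w=r.sense()["tcp_rot"][2]
print(k,v,np.linalg.norm(d[:2]),np.degrees(np.arctan2(d[1],d[0])),"target yaw",np.pi/2+np.arctan2(d[1],d[0]),w)
dd=(k-e)[:2]; print("tool x,y",dd@[np.cos(w),np.sin(w)],dd@[np.sin(w),-np.cos(w)],e)
E
```

```text
[ 443.32708743 -114.95178578   60.        ] [ 527.24427767 -122.95366323   34.        ] 84.2978342572215 -5.446938624582247 target yaw 1.475729313641885 1.481968624327302
tool x,y -8.63917825082999 3.413368904927049 [ 440.6935656  -106.04386509  178.53990634]
```

Request:
{"op": "arm_command", "data": {"targets": [[-0.0043,0.0017,0.018,0,0,0.006],[-0.0043,0.0017,0.018,0,0,0],[0,0,0.018,0,0,0],[0,0,0.018,0,0,0],[0,0,0.018,0,0,0],[0,0,0.018,0,0,0],[0,0,0.018,0,0,0],[0,0,0.012,0,0,0],[0,0,0.006,0,0,0],[0,0,0,0,0,0],[0,0,0,0,0,0]], "fingers": 0.055}}

```text
clock: 25.03
eef_pos: [443.0, -115.0, 34.3]
tcp_rot: [-3.141, -0.0, 1.475]
contact_force: [0.9, 0.2, -0.0]
opening: 0.643
```

Request:
{"op": "arm_command", "data": {"targets": [[0,0,0,0,0,0],[0,0,0,0,0,0],[0,0,0,0,0,0],[0,0,0,0,0,0],[0,0,0,0,0,0],[0,0,0,0,0,0],[0,0,0,0,0,0],[0,0,0,0,0,0]], "fingers": 0.0}}

```text
clock: 25.7
eef_pos: [443.3, -115.2, 35.1]
tcp_rot: [3.14, 0.0, 1.474]
contact_force: [-0.9, 1.2, 5.0]
opening: 0.241
```

Request:
{"op": "arm_command", "data": {"targets": [[0,0,-0.01,0,0,0],[0,0,-0.01,0,0,0],[0,0,-0.01,0,0,-0.018],[0.0193,-0.0021,0,0,0,0],[0.0193,-0.0021,0,0,0,0],[0.0193,-0.0021,0,0,0,0],[0.0193,-0.0021,0,0,0,0],[0.0193,-0.0021,0,0,0,0],[0.0193,-0.0021,0,0,0,0],[0.0193,-0.0021,0,0,0,0],[0.0193,-0.0021,0,0,0,0],[0.0193,-0.0021,0,0,0,0],[0.0193,-0.0021,0,0,0,0],[0.0193,-0.0021,0,0,0,0],[0.0193,-0.0021,0,0,0,0],[0.0193,-0.0021,0,0,0,0],[0.0193,-0.0021,0,0,0,0],[0.0193,-0.0021,0,0,0,0],[0.0193,-0.0021,0,0,0,0],[0,0,0,0,0,0]]}}

```text
clock: 27.37
eef_pos: [434.4, 198.2, 65.6]
tcp_rot: [3.139, -0.002, 1.494]
contact_force: [0.3, 0.3, -1.3]
opening: 0.238
```

Request:
{"op": "arm_command", "data": {"targets": [[0,0,0.01,0,0,0],[0,0,0.01,0,0,0],[0,0,0.008,0,0,0],[0,0,0,0,0,0],[0,0,0,0,0,0]]}}

```text
clock: 27.78
eef_pos: [432.9, 194.4, 35.4]
tcp_rot: [-3.14, 0.001, 1.491]
contact_force: [0.2, 0.1, -2.1]
opening: 0.237
```

```bash
python3 - <<'E'
from rig import r
from h import *
s=r.sense();print(s["eef_pos"],s["tcp_rot"],s["contact_force"],s["opening"])
g=r.grab_frame("side");crop(g,180,130,320,210,5.5,"pics/s_s.png")
f=r.grab_frame("wrist"); crop(f,100,120,412,384,2.3,"pics/s_w.png")
E
```

```text
[432.86628449 194.36807942  35.39771082] [-3.13975692e+00  1.05419453e-03  1.49118193e+00] [ 0.20119012  0.08325254 -2.12887752] 0.2373288406768436
```

View pics/s_s.png

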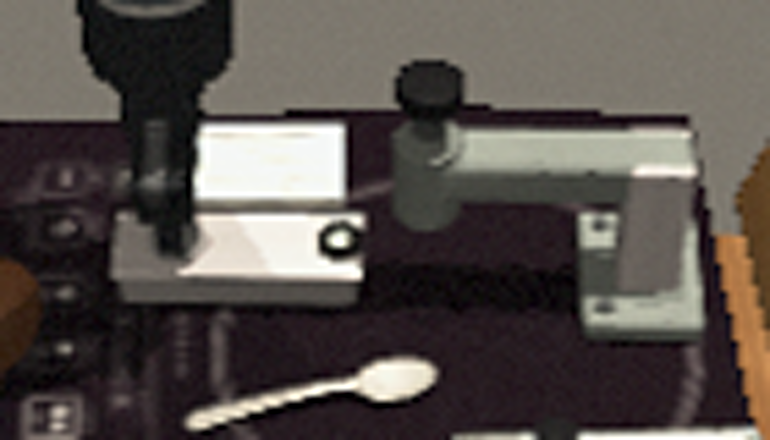

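View pics/s_w.png

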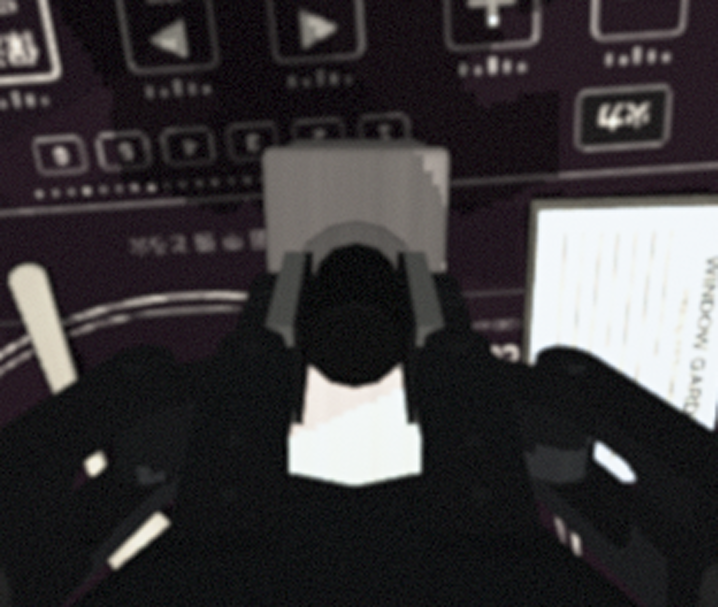

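Request:
{"op": "arm_command", "data": {"targets": [[0,0.006,0,0,0,0],[0,0.008,0,0,0,0],[0,0.008,0,0,0,0],[0,0.008,0,0,0,0],[0,0.008,0,0,0,0],[0,0.007,0,0,0,0],[0,0,0.001,0,0,0],[0,0,0.001,0,0,0],[0,0,0,0,0,0]]}}

```text
clock: 28.63
eef_pos: [478.8, 191.8, 34.4]
tcp_rot: [3.141, -0.0, 1.492]
contact_force: [1.8, 0.7, 0.5]
opening: 0.235
```

Request:
{"op": "arm_command", "data": {"targets": [[0,0,0,0,0,0],[0,0,0,0,0,0],[0,0,0,0,0,0],[0,0,-0.008,0,0,0],[0,0,-0.018,0,0,0],[0,0,-0.022,0,0,0],[0,0,-0.022,0,0,0],[0,0,-0.022,0,0,0],[0,0,-0.022,0,0,0],[0,0,-0.022,0,0,0],[0,0,-0.01,0,0,0],[0,0,0,0,0,0]], "fingers": 0.04}}

```text
clock: 29.63
eef_pos: [479.6, 192.4, 182.9]
tcp_rot: [3.138, -0.002, 1.492]
contact_force: [0.7, 0.6, 1.0]
opening: 0.468
```

Request:
{"op": "arm_command", "data": {"targets": [[0,0.01,0,0,0,0],[0,0.017,0,0,0,0],[0,0.017,0,0,0,0],[0,0.017,0,0,0,0],[0,0.014,0,0,0,0],[0,0.01,0,0,0,0],[0,0,0,0,0,0],[0,0,0,0,0,0]], "fingers": 0.0}}

```text
clock: 30.3
eef_pos: [562.7, 184.7, 178.9]
tcp_rot: [-3.139, 0.001, 1.492]
contact_force: [-0.1, 0.2, 0.3]
opening: 0.002
```

```bash
python3 - <<'E'
from rig import r
from h import *
s=r.sense();print(s["eef_pos"],s["tcp_rot"],s["contact_force"])
g=r.grab_frame("side");a=cv2.resize(g["image"][110:185,215:285],None,fx=8,fy=8)
f=r.grab_frame("wrist");b=cv2.resize(f["image"][100:300,200:300],None,fx=3,fy=3)
o=np.zeros((600,870,3),np.uint8);o[:600,:560]=a;o[:600,565:865]=b[:600];cv2.imwrite("pics/t.png",cv2.resize(o,(800,552)))
E
```

```text
[562.66906436 184.72307834 178.88489614] [-3.13942354e+00  8.32702030e-04  1.49152794e+00] [-0.14690043  0.24247522  0.29584164]
```

View pics/t.png

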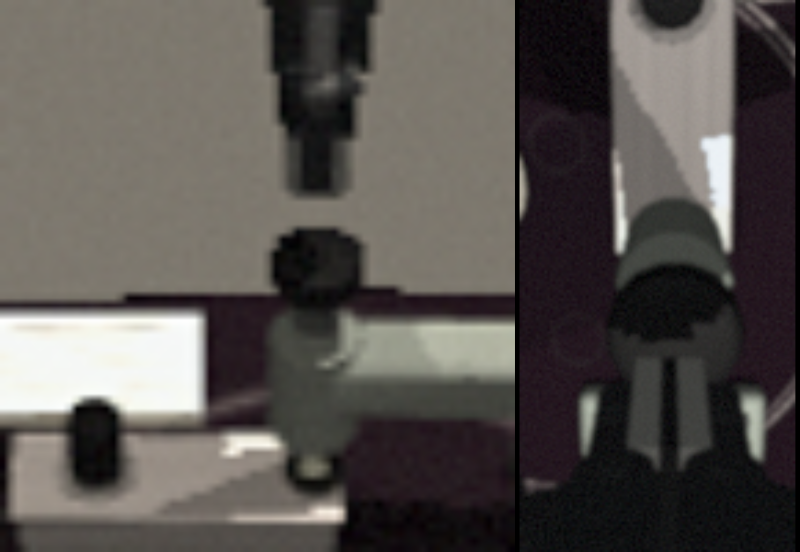

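Request:
{"op": "arm_command", "data": {"targets": [[0.001,0.001,0.014,0,0,0],[0,0,0.013,0,0,0],[0,0,0.005,0,0,0],[0,0,0.003,0,0,0],[0,0,0.002,0,0,0],[0,0,0.0015,0,0,0],[0,0,0.0015,0,0,0],[0,0,0.0015,0,0,0],[0,0,0.0015,0,0,0],[0,0,0,0,0,0]]}}

```text
clock: 31.23
eef_pos: [564.3, 186.1, 137.4]
tcp_rot: [3.141, -0.0, 1.492]
contact_force: [-1.7, 0.7, 2.1]
opening: -0.004
```

Request:
{"op": "arm_command", "data": {"targets": [[0,0,0.001,0,0,0],[0,0,0.001,0,0,0],[0,0,0.001,0,0,0],[0,0,0.001,0,0,0],[0,0,0,0,0,0],[0,0,0,0,0,0]]}}

```text
clock: 31.73
eef_pos: [564.3, 186.1, 133.5]
tcp_rot: [3.141, -0.0, 1.492]
contact_force: [-1.1, 0.5, 4.9]
opening: -0.002
```

Request:
{"op": "arm_command", "data": {"targets": [[0,0,0.001,0,0,0],[0,0,0.001,0,0,0],[0,0,0,0,0,0],[0,0,0,0,0,0]]}}

```text
clock: 32.07
eef_pos: [564.3, 186.1, 131.5]
tcp_rot: [3.141, -0.0, 1.492]
contact_force: [-1.5, 1.0, 5.2]
opening: 0.002
```

Request:
{"op": "arm_command", "data": {"targets": [[0,0,0.001,0,0,0],[0,0,0.001,0,0,0],[0,0,0,0,0,0],[0,0,0,0,0,0]]}}

```text
clock: 32.4
eef_pos: [564.4, 186.2, 130.8]
tcp_rot: [3.141, -0.0, 1.492]
contact_force: [-7.2, -1.0, 18.1]
opening: 0.004
```

Request:
{"op": "arm_command", "data": {"targets": [[0,0,0.001,0,0,0],[0,0,0,0,0,0],[0,0,0,0,0,0]]}}

```text
clock: 32.65
eef_pos: [564.5, 186.2, 130.6]
tcp_rot: [3.141, -0.001, 1.492]
contact_force: [-8.9, -2.7, 25.6]
opening: 0.0
```

Plug home (hard stop at about 14.4 mm travel). Retreat, look, regrasp.

Request:
{"op": "arm_command", "data": {"targets": [[0,0,-0.004,0,0,0],[0,0,-0.006,0,0,0],[0,0,-0.012,0,0,0],[0,0,-0.014,0,0,0],[0,-0.014,-0.004,0,0,0],[0,-0.018,0,0,0,0],[0,-0.018,0,0,0,0],[0,-0.018,0,0,0,0],[0,-0.017,0,0,0,0],[0,0,0,0,0,0],[0,0,0,0,0,0],[0,0,0,0,0,0]], "fingers": 0.055}}

```text
clock: 33.65
eef_pos: [480.5, 192.9, 168.8]
tcp_rot: [3.14, -0.0, 1.492]
contact_force: [0.6, -1.0, -0.3]
opening: 0.646
```

```bash
python3 - <<'E'
from rig import r
from h import *
s=r.sense();print(s["eef_pos"],s["tcp_rot"],s["contact_force"])
f=r.grab_frame("wrist"); crop(f,150,100,350,300,3,"pics/u_w.png")
t=r.grab_frame("top"); crop(t,120,120,390,300,2.9,"pics/u_t.png")
E
```

```text
[480.4932036  192.89133862 168.77215193] [ 3.14028609e+00 -4.54837630e-04  1.49220338e+00] [ 0.64841341 -0.9785217  -0.2678204 ]
```

View pics/u_w.png

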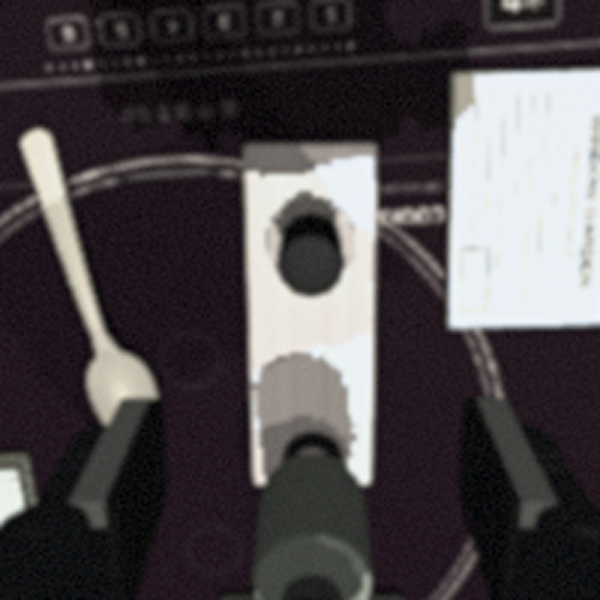

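View pics/u_t.png

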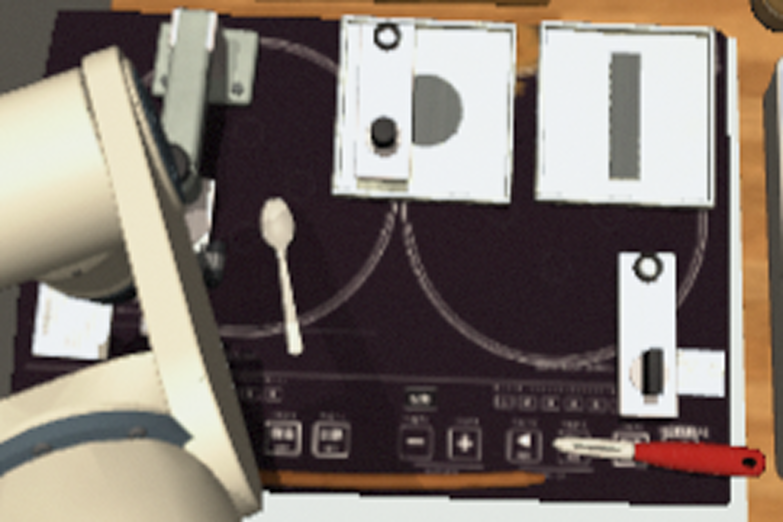

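Request:
{"op": "arm_command", "data": {"targets": [[-0.0012,-0.0018,0.016,0,0,0],[0,0,0.018,0,0,0],[0,0,0.018,0,0,0],[0,0,0.018,0,0,0],[0,0,0.018,0,0,0],[0,0,0.018,0,0,0],[0,0,0.016,0,0,0],[0,0,0.01,0,0,0],[0,0,0.003,0,0,0],[0,0,0,0,0,0]]}}

```text
clock: 34.58
eef_pos: [477.5, 191.4, 32.6]
tcp_rot: [-3.14, 0.001, 1.492]
contact_force: [0.8, 0.1, 0.8]
opening: 0.645
```

Request:
{"op": "arm_command", "data": {"targets": [[0,0,0,0,0,0],[0,0,0,0,0,0],[0,0,0,0,0,0],[0,0,0,0,0,0],[0,0,0,0,0,0],[0,0,0,0,0,0],[0,0,0,0,0,0],[0,0,0,0,0,0]], "fingers": 0.0}}

```text
clock: 35.25
eef_pos: [478.3, 192.0, 34.2]
tcp_rot: [3.14, -0.001, 1.492]
contact_force: [-0.8, 0.2, 6.6]
opening: 0.24
```

Request:
{"op": "arm_command", "data": {"targets": [[0,-0.006,-0.001,0,0,0],[0,-0.012,0,0,0,0],[0,-0.014,0,0,0,0],[0,-0.014,0,0,0,0],[0,-0.014,0,0,0,0],[0,0,-0.012,0,0,0],[0,0,-0.014,0,0,0],[0,0,-0.014,0,0,0],[-0.0135,0,0,0,0,0],[-0.0135,0,0,0,0,0],[-0.0135,0,0,0,0,0],[-0.0135,0,0,0,0,0],[-0.0135,0,0,0,0,0],[-0.0135,0,0,0,0,0],[-0.0135,0,0,0,0,0],[-0.0135,0,0,0,0,0],[0,0,0,0,0,-0.058],[0,0,0,0,0,0]]}}

```text
clock: 36.75
eef_pos: [407.5, 88.1, 74.0]
tcp_rot: [-3.14, 0.0, 1.551]
contact_force: [-0.2, -0.1, -2.3]
opening: 0.239
```

Request:
{"op": "arm_command", "data": {"targets": [[-0.0159,0,0,0,0,0],[-0.0159,0,0,0,0,0],[-0.0159,0,0,0,0,0],[-0.0159,0,0,0,0,0],[-0.0159,0,0,0,0,0],[-0.0159,0,0,0,0,0],[-0.0159,0,0,0,0,0],[-0.0159,0,0,0,0,0],[0,0.0207,0,0,0,0],[0,0.0207,0,0,0,0],[0,0.0207,0,0,0,0],[0,0.0207,0,0,0,0],[0,0.0207,0,0,0,0],[0,0.0207,0,0,0,0],[0,0.0207,0,0,0,0],[0,0.0207,0,0,0,0],[0,0.0207,0,0,0,0],[0,0.0207,0,0,0,0]]}}

```text
clock: 38.25
eef_pos: [613.5, -41.9, 73.8]
tcp_rot: [-3.14, -0.0, 1.549]
contact_force: [1.1, -0.1, -1.4]
opening: 0.239
```

Request:
{"op": "arm_command", "data": {"targets": [[0,0,0.01,0,0,0],[0,0,0.008,0,0,0],[0,0,0,0,0,0],[0,0,0,0,0,0]]}}

```text
clock: 38.58
eef_pos: [611.3, -42.3, 55.1]
tcp_rot: [-3.138, -0.0, 1.55]
contact_force: [0.2, -0.5, -2.1]
opening: 0.246
```

```bash
python3 - <<'E'
from rig import r
from h import *
s=r.sense();print(s["eef_pos"],s["tcp_rot"],s["contact_force"],s["opening"])
g=r.grab_frame("side")
crop(g,245,180,345,270,7,"pics/v_s.png")
f=r.grab_frame("wrist"); crop(f,100,120,412,384,2.3,"pics/v_w.png")
E
```

```text
[611.27926026 -42.28299984  55.06897431] [-3.13798136e+00 -2.05547188e-04  1.54977138e+00] [ 0.2328137  -0.50559751 -2.1481048 ] 0.24595518576358802
```

View pics/v_s.png

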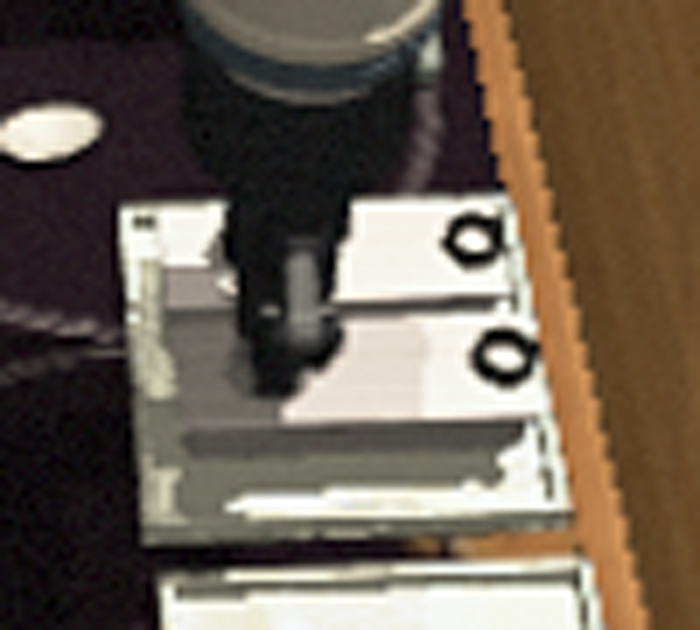

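View pics/v_w.png

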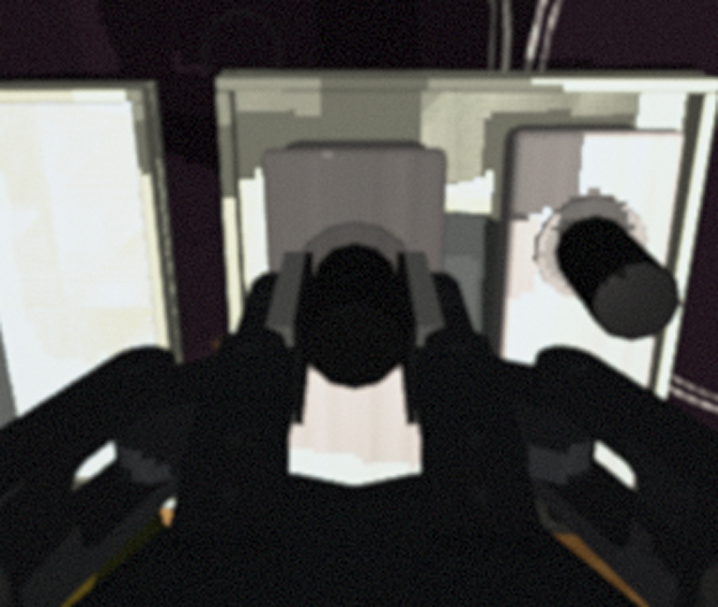

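Request:
{"op": "arm_command", "data": {"targets": [[0,0,0.006,0,0,0],[0,0,0.006,0,0,0],[0,0,0.004,0,0,0],[0,0,0.0015,0,0,0],[0,0,0,0,0,0],[0,0,0,0,0,0]]}}

```text
clock: 39.18
eef_pos: [613.5, -42.8, 38.7]
tcp_rot: [-3.141, 0.0, 1.55]
contact_force: [0.6, 0.2, -1.1]
opening: 0.237
```

Request:
{"op": "arm_command", "data": {"targets": [[0,0,0,0,0,0],[0,0,0,0,0,0],[0,0,0,0,0,0],[0,0,-0.008,0,0,0],[0,0,-0.016,0,0,0],[0,0,-0.02,0,0,0],[0,0,-0.024,0,0,0],[0,0,-0.024,0,0,0],[0,0,-0.024,0,0,0],[0,0,-0.024,0,0,0]], "fingers": 0.04}}

```text
clock: 40.02
eef_pos: [613.5, -42.8, 180.7]
tcp_rot: [3.141, 0.0, 1.55]
contact_force: [0.7, 0.3, 0.2]
opening: 0.468
```

Request:
{"op": "arm_command", "data": {"targets": [[-0.015,-0.0186,0,0,0,0],[-0.015,-0.0186,0,0,0,0],[-0.015,-0.0186,0,0,0,0],[-0.015,-0.0186,0,0,0,0],[-0.015,-0.0186,0,0,0,0],[-0.015,-0.0186,0,0,0,0],[-0.015,-0.0186,0,0,0,0],[-0.015,-0.0186,0,0,0,0],[-0.015,-0.0186,0,0,0,0],[-0.015,-0.0186,0,0,0,0],[0,0,0,0,0,0],[0,0,0,0,0,0]], "fingers": 0.055}}

```text
clock: 41.02
eef_pos: [424.0, -189.5, 179.5]
tcp_rot: [3.141, 0.0, 1.548]
contact_force: [1.6, 0.1, -0.1]
opening: 0.645
```

```bash
python3 - <<'E'
from rig import r
from h import *
s=r.sense();print(s["eef_pos"],s["tcp_rot"],s["contact_force"],s["opening"])
t=r.grab_frame("top"); crop(t,120,120,390,300,2.9,"pics/w_t.png")
f=r.grab_frame("wrist"); crop(f,150,100,350,300,3,"pics/w_w.png")
E
```

```text
[ 424.02613403 -189.48564283  179.52531069] [3.14056368e+00 3.49040802e-04 1.54794344e+00] [ 1.64042964  0.07303303 -0.11650194] 0.6447190868934817
```

View pics/w_t.png

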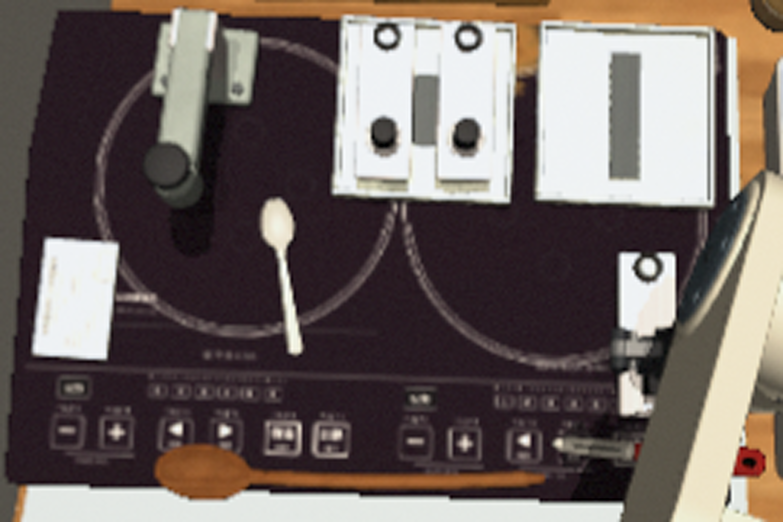

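View pics/w_w.png

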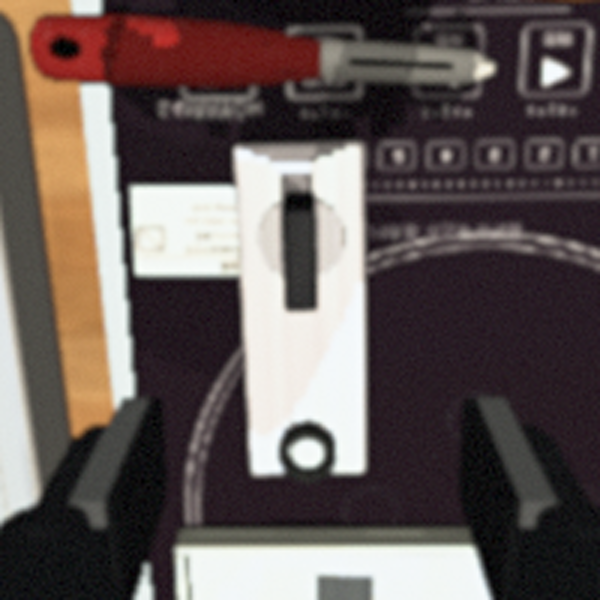

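```bash
python3 - <<'E'
from rig import r
from h import *
f=r.grab_frame("wrist")
q=lambda a,b:(150+a/3,100+b/3)
k=onz(f,[q(301,257)],60)[0];v=onz(f,[q(307.5,450)],34)[0]
d=v-k;e=r.sense()["eef_pos"];w=r.sense()["tcp_rot"][2]
print(k,v,np.linalg.norm(d[:2]),np.degrees(np.arctan2(d[1],d[0])),"target yaw",np.pi/2+np.arctan2(d[1],d[0]),w)
b=onz(f,[q(286,309),q(316,309)],60);print("bar front",b)
c=onz(f,[q(234,147),q(363,145),q(368,470),q(250,474)],28);print(c)
a=c[2]-c[1];print(np.degrees(np.arctan2(a[1],a[0])));a=c[3]-c[0];print(np.degrees(np.arctan2(a[1],a[0])))
u=d[:2]/np.linalg.norm(d[:2]);k2=v[:2]-86*u;print(k2)
dd=(k2-e[:2]); print("tool x,y",dd@[np.cos(w),np.sin(w)],dd@[np.sin(w),-np.cos(w)],e)
E
```

```text
[ 424.13984483 -193.48689728   60.        ] [ 509.64806767 -193.37841989   34.        ] 85.50829164571401 0.07268650037127614 target yaw 1.5720649455481275 1.550266897139815
bar front [[ 442.14846134 -198.9650875    60.        ]
 [ 442.36300963 -188.90879647   60.        ]]
[[ 392.19522348 -216.82296519   28.        ]
 [ 392.45754105 -171.09072049   28.        ]
 [ 522.47082046 -169.44502962   28.        ]
 [ 523.26569357 -216.78777994   28.        ]]
0.7252036595850971
0.015380781545987965
[ 423.64813687 -193.48752107]
tool x,y -4.801308247046606 -1.5262684451014528 [ 425.27264489 -188.71855578  179.24130691]
```

Request:
{"op": "arm_command", "data": {"targets": [[-0.0024,-0.0006,0.018,0,0,-0.024],[-0.0023,-0.0006,0.018,0,0,0],[0,0,0.018,0,0,0],[0,0,0.018,0,0,0],[0,0,0.018,0,0,0],[0,0,0.018,0,0,0],[0,0,0.018,0,0,0],[0,0,0.012,0,0,0],[0,0,0.006,0,0,0],[0,0,0,0,0,0],[0,0,0,0,0,0]]}}

```text
clock: 42.08
eef_pos: [423.7, -193.3, 34.9]
tcp_rot: [-3.141, -0.0, 1.575]
contact_force: [0.0, -0.1, 0.5]
opening: 0.64
```

Request:
{"op": "arm_command", "data": {"targets": [[0,0,0,0,0,0],[0,0,0,0,0,0],[0,0,0,0,0,0],[0,0,0,0,0,0],[0,0,0,0,0,0],[0,0,0,0,0,0],[0,0,0,0,0,0],[0,0,0,0,0,0]], "fingers": 0.0}}

```text
clock: 42.75
eef_pos: [423.7, -193.7, 35.5]
tcp_rot: [3.14, 0.0, 1.574]
contact_force: [-0.5, 1.7, 6.2]
opening: 0.128
```

Request:
{"op": "arm_command", "data": {"targets": [[0,0,-0.01,0,0,0],[0,0,-0.01,0,0,0.041],[0,0,-0.01,0,0,0.041],[0.0216,-0.0012,0,0,0,0],[0.0216,-0.0012,0,0,0,0],[0.0216,-0.0012,0,0,0,0],[0.0216,-0.0012,0,0,0,0],[0.0216,-0.0012,0,0,0,0],[0.0216,-0.0012,0,0,0,0],[0.0216,-0.0012,0,0,0,0],[0.0216,-0.0012,0,0,0,0],[0.0216,-0.0012,0,0,0,0],[0.0216,-0.0012,0,0,0,0],[0,0,0,0,0,0]]}}

```text
clock: 43.92
eef_pos: [428.4, 25.2, 65.5]
tcp_rot: [3.141, -0.001, 1.493]
contact_force: [-0.4, 0.5, -1.9]
opening: 0.126
```

Request:
{"op": "arm_command", "data": {"targets": [[0.0216,-0.0012,0,0,0,0],[0.0216,-0.0012,0,0,0,0],[0.0216,-0.0012,0,0,0,0],[0.0216,-0.0012,0,0,0,0],[0.0216,-0.0012,0,0,0,0],[0.0216,-0.0012,0,0,0,0],[0.0216,-0.0012,0,0,0,0],[0.0216,-0.0012,0,0,0,0],[0,0,0,0,0,0],[0,0,0,0,0,0]]}}

```text
clock: 44.75
eef_pos: [432.4, 196.2, 65.2]
tcp_rot: [3.141, -0.0, 1.494]
contact_force: [0.6, -1.4, -1.6]
opening: 0.13
```

```bash
python3 - <<'E'
from rig import r
from h import *
s=r.sense();print(s["eef_pos"],s["tcp_rot"],s["contact_force"],s["opening"])
g=r.grab_frame("side");crop(g,180,130,320,210,5.5,"pics/x_s.png")
f=r.grab_frame("wrist"); crop(f,100,120,412,384,2.3,"pics/x_w.png")
E
```

```text
[432.35240322 196.18521791  65.22683603] [ 3.14126360e+00 -5.18344234e-05  1.49392622e+00] [ 0.55891762 -1.42071358 -1.57142876] 0.1295888149060974
```

View pics/x_s.png

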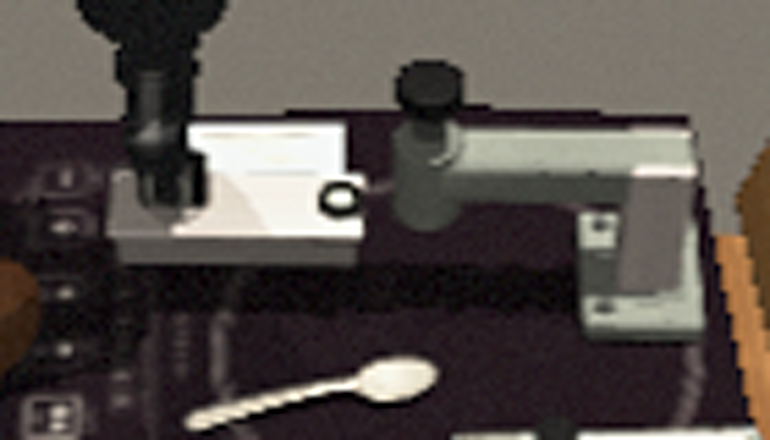

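View pics/x_w.png

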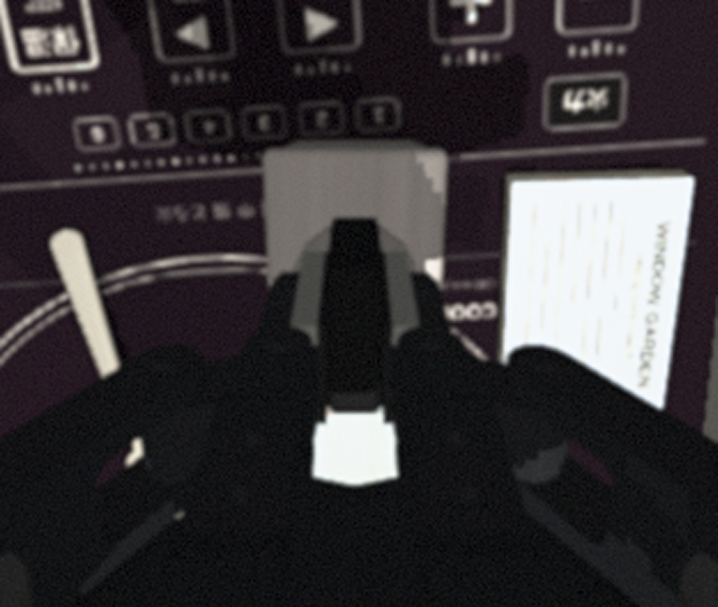

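Request:
{"op": "arm_command", "data": {"targets": [[0,0,0.01,0,0,0],[0,0,0.01,0,0,0],[0,0,0.008,0,0,0],[0,0,0,0,0,0],[0,0,0,0,0,0]]}}

```text
clock: 45.27
eef_pos: [431.7, 195.0, 35.6]
tcp_rot: [-3.14, 0.001, 1.491]
contact_force: [0.2, -0.7, -1.1]
opening: 0.129
```

```bash
python3 - <<'E'
from rig import r
from h import *
s=r.sense();print(s["eef_pos"],s["tcp_rot"],s["contact_force"],s["opening"])
g=r.grab_frame("side");crop(g,180,130,320,210,5.5,"pics/y_s.png")
E
```

```text
[431.71026346 195.04762712  35.63437653] [-3.13993491e+00  9.30048663e-04  1.49139679e+00] [ 0.23472464 -0.73980656 -1.12409493] 0.12931560957061602
```

View pics/y_s.png

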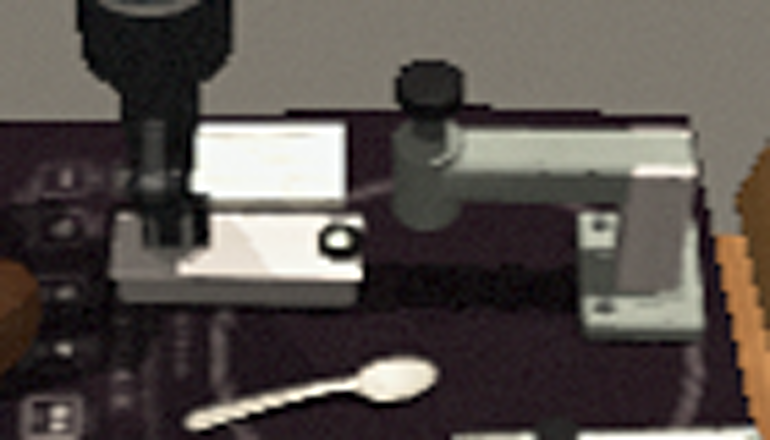

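Request:
{"op": "arm_command", "data": {"targets": [[0,0.006,0,0,0,0],[0,0.008,0,0,0,0],[0,0.008,0,0,0,0],[0,0.008,0,0,0,0],[0,0.008,0,0,0,0],[0,0.0075,0,0,0,0],[0,0,0.001,0,0,0],[0,0,0.001,0,0,0],[0,0,0,0,0,0]]}}

```text
clock: 46.07
eef_pos: [478.1, 192.2, 34.9]
tcp_rot: [3.141, -0.0, 1.492]
contact_force: [0.2, -0.1, 1.0]
opening: 0.132
```

Request:
{"op": "arm_command", "data": {"targets": [[0,0,0,0,0,0],[0,0,0,0,0,0],[0,0,0,0,0,0],[0,0,-0.008,0,0,0],[0,0,-0.018,0,0,0],[0,0,-0.022,0,0,0],[0,0,-0.022,0,0,0],[0,0,-0.022,0,0,0],[0,0,-0.022,0,0,0],[0,0,-0.022,0,0,0],[0,0,-0.01,0,0,0],[0,0,0,0,0,0]], "fingers": 0.04}}

```text
clock: 47.07
eef_pos: [479.0, 192.8, 183.4]
tcp_rot: [3.138, -0.002, 1.492]
contact_force: [-0.5, 0.0, -0.7]
opening: 0.473
```

Request:
{"op": "arm_command", "data": {"targets": [[0,0.01,0,0,0,0],[0,0.017,0,0,0,0],[0,0.017,0,0,0,0],[0,0.017,0,0,0,0],[0,0.015,0,0,0,0],[0,0.01,0,0,0,0],[0,0,0,0,0,0],[0,0,0,0,0,0]], "fingers": 0.0}}

```text
clock: 47.73
eef_pos: [562.9, 185.1, 179.4]
tcp_rot: [-3.139, 0.001, 1.492]
contact_force: [1.5, -0.8, -0.1]
opening: 0.004
```

```bash
python3 - <<'E'
from rig import r
from h import *
s=r.sense();print(s["eef_pos"],s["tcp_rot"],s["contact_force"])
g=r.grab_frame("side");a=cv2.resize(g["image"][110:185,215:285],None,fx=8,fy=8)
f=r.grab_frame("wrist");b=cv2.resize(f["image"][100:300,200:300],None,fx=3,fy=3)
o=np.zeros((600,870,3),np.uint8);o[:600,:560]=a;o[:600,565:865]=b[:600];cv2.imwrite("pics/z.png",cv2.resize(o,(800,552)))
E
```

```text
[562.92266859 185.06109521 179.35382564] [-3.13936699e+00  8.19725204e-04  1.49155309e+00] [ 1.46346884 -0.76650175 -0.14780507]
```

View pics/z.png

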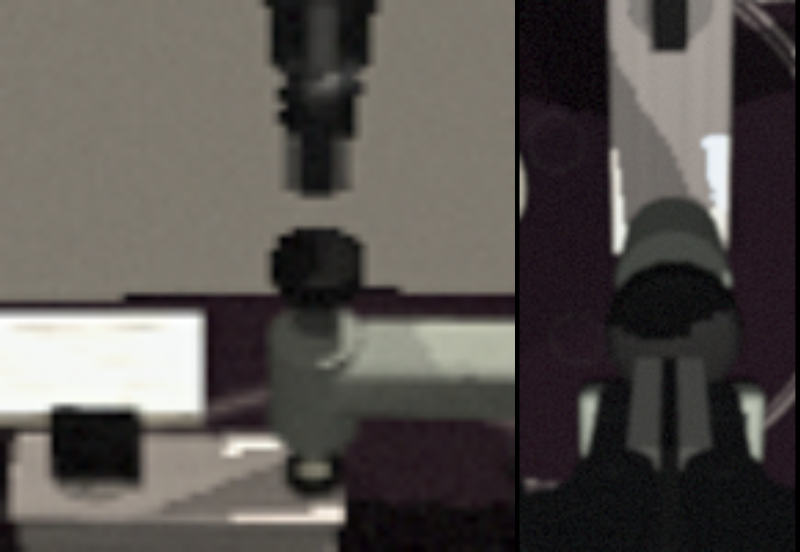

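Request:
{"op": "arm_command", "data": {"targets": [[0.001,0.001,0.014,0,0,0],[0,0,0.013,0,0,0],[0,0,0.005,0,0,0],[0,0,0.003,0,0,0],[0,0,0.002,0,0,0],[0,0,0.0015,0,0,0],[0,0,0.0015,0,0,0],[0,0,0.0015,0,0,0],[0,0,0.0015,0,0,0],[0,0,0,0,0,0]]}}

```text
clock: 48.67
eef_pos: [564.6, 186.4, 137.9]
tcp_rot: [3.141, -0.0, 1.492]
contact_force: [-0.5, 0.3, 2.8]
opening: -0.001
```

Request:
{"op": "arm_command", "data": {"targets": [[0,0,0.001,0,0,0],[0,0,0.001,0,0,0],[0,0,0.001,0,0,0],[0,0,0.001,0,0,0],[0,0,0,0,0,0],[0,0,0,0,0,0]]}}

```text
clock: 49.17
eef_pos: [564.6, 186.4, 133.9]
tcp_rot: [3.141, -0.0, 1.492]
contact_force: [-2.0, 0.6, 5.0]
opening: 0.0
```

Request:
{"op": "arm_command", "data": {"targets": [[0,0,0.001,0,0,0],[0,0,0.001,0,0,0],[0,0,0,0,0,0],[0,0,0,0,0,0]]}}

```text
clock: 49.5
eef_pos: [564.6, 186.4, 132.0]
tcp_rot: [3.141, -0.0, 1.492]
contact_force: [-1.3, 1.6, 4.8]
opening: 0.003
```

Request:
{"op": "arm_command", "data": {"targets": [[0,0,0.001,0,0,0],[0,0,0.001,0,0,0],[0,0,0,0,0,0],[0,0,0,0,0,0]]}}

```text
clock: 49.83
eef_pos: [564.7, 186.4, 130.9]
tcp_rot: [3.141, -0.0, 1.492]
contact_force: [-6.2, -0.5, 13.2]
opening: 0.001
```

Request:
{"op": "arm_command", "data": {"targets": [[0,0,0.001,0,0,0],[0,0,0.0005,0,0,0],[0,0,0,0,0,0]]}}

```text
clock: 50.08
eef_pos: [564.8, 186.5, 130.6]
tcp_rot: [3.141, -0.001, 1.492]
contact_force: [-9.1, -1.5, 25.1]
opening: 0.0
```

Request:
{"op": "arm_command", "data": {"targets": [[0,0,-0.004,0,0,0],[0,0,-0.006,0,0,0],[0,0,-0.012,0,0,0],[0,0,-0.014,0,0,0],[0,-0.014,-0.004,0,0,0],[0,-0.018,0,0,0,0],[0,-0.018,0,0,0,0],[0,-0.018,0,0,0,0],[0,-0.018,0,0,0,0],[0,0,0,0,0,0],[0,0,0,0,0,0],[0,0,0,0,0,0]], "fingers": 0.055}}

```text
clock: 51.08
eef_pos: [479.7, 193.2, 168.8]
tcp_rot: [3.14, -0.0, 1.492]
contact_force: [0.6, -0.0, -0.8]
opening: 0.644
```

```bash
python3 - <<'E'
from rig import r
from h import *
s=r.sense();print(s["eef_pos"],s["tcp_rot"],s["contact_force"])
f=r.grab_frame("wrist"); crop(f,150,100,350,300,3,"pics/za_w.png")
E
```

```text
[479.68698375 193.2374163  168.77303359] [ 3.14034947e+00 -4.11053975e-04  1.49221085e+00] [ 0.61343672 -0.03189467 -0.76308147]
```

View pics/za_w.png

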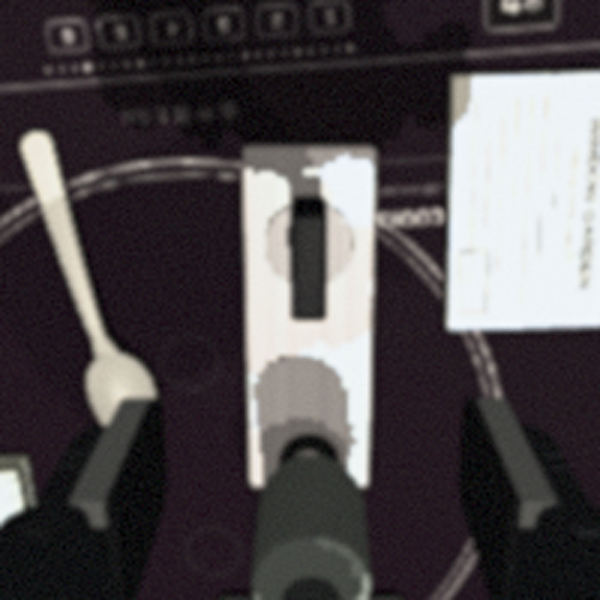

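Request:
{"op": "arm_command", "data": {"targets": [[-0.001,-0.0012,0.016,0,0,0],[0,0,0.018,0,0,0],[0,0,0.018,0,0,0],[0,0,0.018,0,0,0],[0,0,0.018,0,0,0],[0,0,0.018,0,0,0],[0,0,0.016,0,0,0],[0,0,0.01,0,0,0],[0,0,0.003,0,0,0],[0,0,0,0,0,0]]}}

```text
clock: 51.97
eef_pos: [477.5, 192.0, 32.6]
tcp_rot: [-3.14, 0.001, 1.492]
contact_force: [-0.4, 0.9, 0.2]
opening: 0.642
```

Request:
{"op": "arm_command", "data": {"targets": [[0,0,0,0,0,0],[0,0,0,0,0,0],[0,0,0,0,0,0],[0,0,0,0,0,0],[0,0,0,0,0,0],[0,0,0,0,0,0],[0,0,0,0,0,0],[0,0,0,0,0,0]], "fingers": 0.0}}

```text
clock: 52.63
eef_pos: [478.1, 192.4, 34.2]
tcp_rot: [3.14, -0.001, 1.492]
contact_force: [-1.1, -1.4, 6.5]
opening: 0.134
```

Request:
{"op": "arm_command", "data": {"targets": [[0,-0.006,-0.001,0,0,0],[0,-0.012,0,0,0,0],[0,-0.014,0,0,0,0],[0,-0.014,0,0,0,0],[0,-0.014,0,0,0,0],[0,0,-0.012,0,0,0],[0,0,-0.014,0,0,0],[0,0,-0.014,0,0,0],[-0.0135,0,0,0,0,0],[-0.0135,0,0,0,0,0],[-0.0135,0,0,0,0,0],[-0.0135,0,0,0,0,0],[-0.0135,0,0,0,0,0],[-0.0135,0,0,0,0,0],[-0.0135,0,0,0,0,0],[-0.0135,0,0,0,0,0],[0,0,0,0,0,-0.06],[0,0,0,0,0,0]]}}

```text
clock: 54.13
eef_pos: [407.5, 88.7, 74.0]
tcp_rot: [-3.14, 0.0, 1.554]
contact_force: [0.3, -0.4, -2.4]
opening: 0.126
```

Request:
{"op": "arm_command", "data": {"targets": [[-0.0188,0,0,0,0,0],[-0.0188,0,0,0,0,0],[-0.0188,0,0,0,0,0],[-0.0188,0,0,0,0,0],[-0.0188,0,0,0,0,0],[-0.0188,0,0,0,0,0],[-0.0188,0,0,0,0,0],[-0.0188,0,0,0,0,0],[-0.0188,0,0,0,0,0],[-0.0188,0,0,0,0,0],[-0.0188,0,0,0,0,0],[-0.0188,0,0,0,0,0],[-0.0188,0,0,0,0,0],[-0.0188,0,0,0,0,0],[0,0,0,0,0,0]]}}

```text
clock: 55.38
eef_pos: [404.3, -175.6, 74.3]
tcp_rot: [3.141, 0.001, 1.549]
contact_force: [0.6, 0.0, -2.0]
opening: 0.127
```

Request:
{"op": "arm_command", "data": {"targets": [[0,0.021,0,0,0,0],[0,0.021,0,0,0,0],[0,0.021,0,0,0,0],[0,0.021,0,0,0,0],[0,0.021,0,0,0,0],[0,0.021,0,0,0,0],[0,0.021,0,0,0,0],[0,0.021,0,0,0,0],[0,0.021,0,0,0,0],[0,0.02,0,0,0,0],[0,0,0.01,0,0,0],[0,0,0.008,0,0,0],[0,0,0,0,0,0],[0,0,0,0,0,0]]}}

```text
clock: 56.55
eef_pos: [611.0, -176.9, 55.0]
tcp_rot: [-3.138, -0.001, 1.552]
contact_force: [-0.2, 0.5, -0.9]
opening: 0.13
```

```bash
python3 - <<'E'
from rig import r
from h import *
s=r.sense();print(s["eef_pos"],s["tcp_rot"],s["contact_force"],s["opening"])
g=r.grab_frame("side")
crop(g,245,220,355,330,5.5,"pics/zb_s.png")
f=r.grab_frame("wrist"); crop(f,100,120,412,384,2.3,"pics/zb_w.png")
E
```

```text
[ 611.00919896 -176.89923445   54.99376953] [-3.13807281e+00 -9.63761575e-04  1.55177329e+00] [-0.23746587  0.48512858 -0.88543714] 0.12961752559043394
```

View pics/zb_s.png

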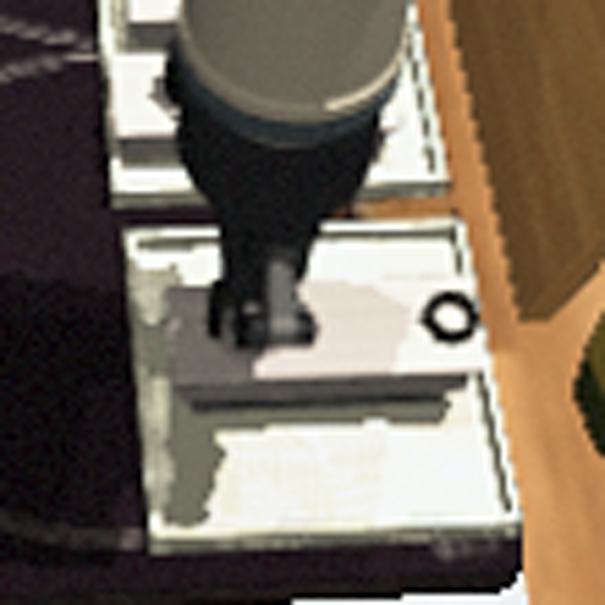

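View pics/zb_w.png

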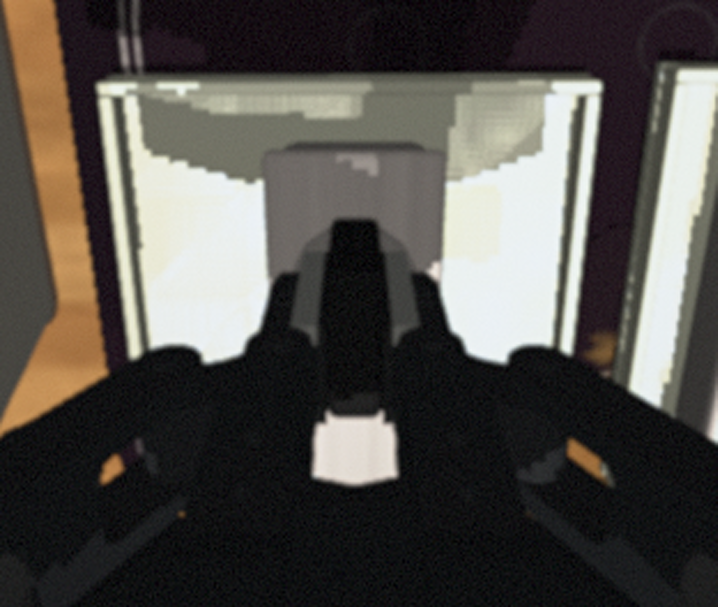

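Centred in the bar tray; lower, release, and rise.

Request:
{"op": "arm_command", "data": {"targets": [[0,0,0.006,0,0,0],[0,0,0.006,0,0,0],[0,0,0.004,0,0,0],[0,0,0.0015,0,0,0],[0,0,0,0,0,0],[0,0,0,0,0,0]]}}

```text
clock: 57.15
eef_pos: [613.1, -177.9, 38.6]
tcp_rot: [-3.142, -0.0, 1.552]
contact_force: [-0.3, 0.3, -2.4]
opening: 0.127
```

Request:
{"op": "arm_command", "data": {"targets": [[0,0,0,0,0,0],[0,0,0,0,0,0],[0,0,0,0,0,0],[0,0,-0.008,0,0,0],[0,0,-0.016,0,0,0],[0,0,-0.02,0,0,0],[0,0,-0.024,0,0,0],[0,0,-0.024,0,0,0],[0,0,-0.024,0,0,0],[0,0,-0.024,0,0,0],[0,-0.02,-0.024,0,0,0],[0,-0.03,-0.024,0,0,0],[0,-0.03,-0.02,0,0,0],[0,-0.03,0,0,0,0],[0,-0.03,0,0,0,0],[0,-0.03,0,0,0,0],[0,-0.03,0,0,0,0],[0,0,0,0,0,0],[0,0,0,0,0,0]], "fingers": 0.04}}

```text
clock: 58.73
eef_pos: [412.5, -174.2, 247.7]
tcp_rot: [3.14, 0.001, 1.551]
contact_force: [1.0, 0.1, 0.3]
opening: 0.47
```

```bash
python3 - <<'E'
from rig import r
from h import *
s=r.sense();print(s["clock"],s["eef_pos"],s["contact_force"],s["opening"])
t=r.grab_frame("top"); crop(t,120,120,390,300,2.9,"pics/zc_t.png")
g=r.grab_frame("side"); crop(g,160,130,350,340,2.8,"pics/zc_s.png")
f=r.grab_frame("wrist"); crop(f,0,0,512,384,1.5,"pics/zc_w.png")
E
```

```text
58.7333 [ 412.45712316 -174.16038425  247.74942839] [0.96273336 0.10637996 0.33878141] 0.47021596001040394
```

View pics/zc_t.png

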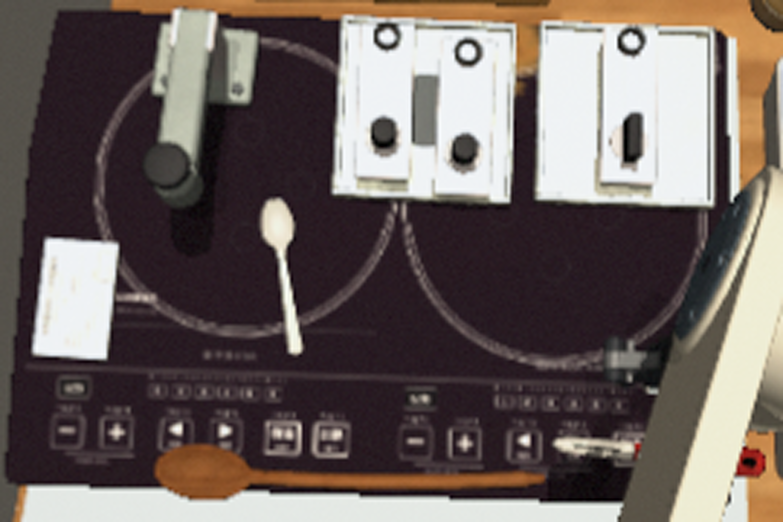

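View pics/zc_s.png

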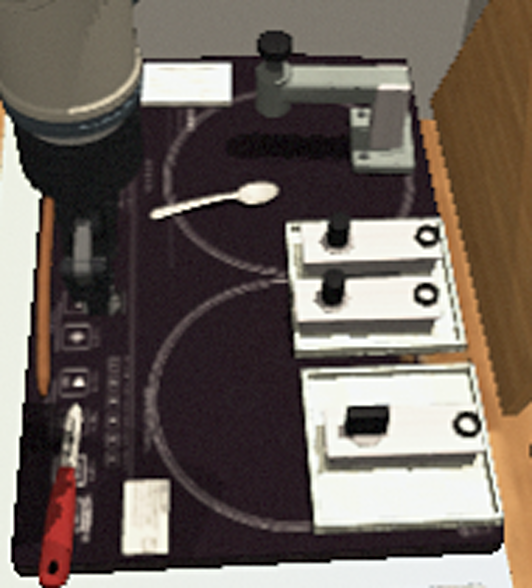

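View pics/zc_w.png

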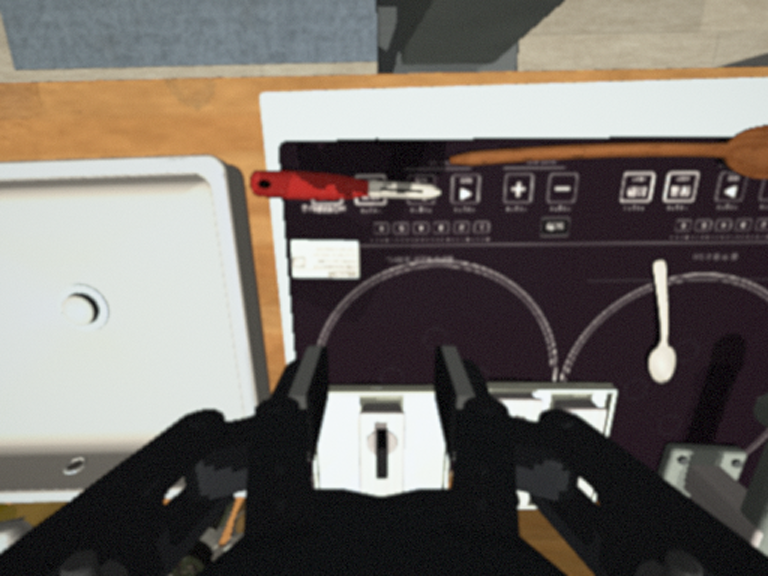

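```bash
python3 - <<'E'
from rig import r
from h import *
t=r.grab_frame("top"); crop(t,232,120,302,195,8,"pics/zd_t.png")
g=r.grab_frame("side"); crop(g,255,200,340,265,8,"pics/zd_s.png")
E
```

```text
(no output)
```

View pics/zd_t.png

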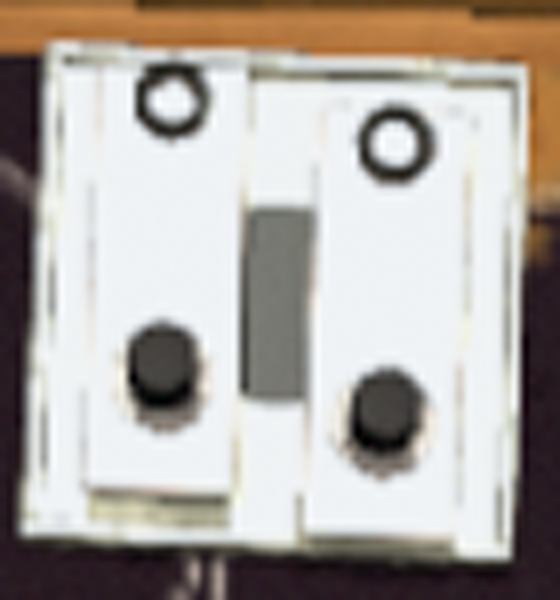

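View pics/zd_s.png

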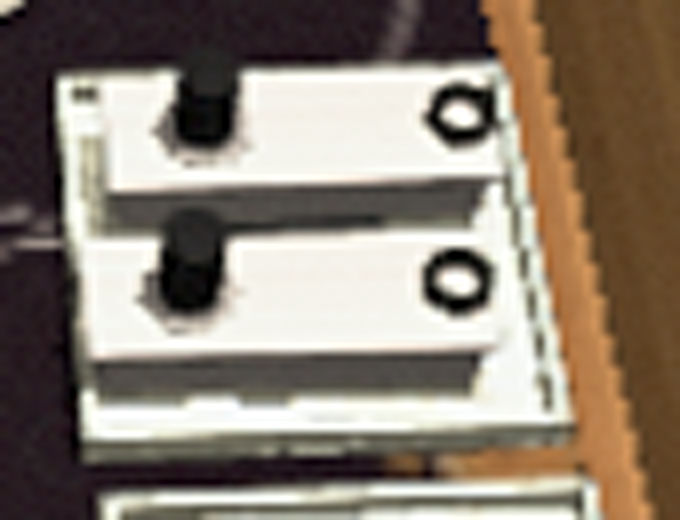

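```bash
python3 - <<'E'
from rig import r
from h import *
t=r.grab_frame("top");g=r.grab_frame("side")
T=lambda a,b:(232+a/8,120+b/8);S=lambda a,b:(255+a/8,200+b/8)
for n,a,b in [("t1 ring",T(173,100),S(462,113)),("t2 ring",T(396,144),S(458,281)),("t1 knob top",T(163,355),S(208,75)),("t2 knobtop",T(387,402),S(192,233)),("t1 rear near corner",T(228,495),S(110,190)),("t2 rear near corner",T(450,542),S(93,357)),("t2 front near",T(473,112),S(497,345)),("t1 front near",T(248,66),S(500,175))]:
    print(n,*tri(t,a,g,b))
E
```

```text
t1 ring [702.02795463  24.75478016  30.89085061] 1.3313249611674631
t2 ring [689.86599128 -43.11929539  30.17275535] 0.7915341978836739
t1 knob top [616.00731068  25.8415771   56.24404369] 0.4440046943896361
t2 knobtop [603.10268334 -39.91261319  58.87719795] 0.17833042785279218
t1 rear near corner [582.12857067   5.42154296  23.34516415] 1.6707070572130474
t2 rear near corner [569.81535614 -61.27877461  24.08378296] 2.6894001354069093
t2 front near [699.98412461 -66.58266744  27.67544484] 1.589210638895812
t1 front near [713.09948342   2.05120273  26.18612068] 1.8176924762692943
```

Request:
{"op": "arm_command", "data": {"targets": [[0.0137,0.0185,0.007,0,0,0],[0.0137,0.0185,0.007,0,0,0],[0.0137,0.0185,0.007,0,0,0],[0.0137,0.0185,0.007,0,0,0],[0.0137,0.0185,0.007,0,0,0],[0.0137,0.0185,0.007,0,0,0],[0.0137,0.0185,0.007,0,0,0],[0.0137,0.0185,0.007,0,0,0],[0.0137,0.0185,0.007,0,0,0],[0.0137,0.0185,0.007,0,0,0],[0,0,0,0,0,0],[0,0,0,0,0,0]]}}

```text
clock: 60.08
eef_pos: [601.1, -39.8, 175.6]
tcp_rot: [-3.14, -0.0, 1.554]
contact_force: [-0.4, 0.1, -0.7]
opening: 0.465
```

```bash
python3 - <<'E'
from rig import r
from h import *
s=r.sense();print(s["clock"],s["eef_pos"],s["tcp_rot"],s["opening"])
f=r.grab_frame("wrist"); crop(f,150,100,350,300,3,"pics/ze_w.png")
E
```

```text
60.0833 [601.05460675 -39.80889166 175.63649571] [-3.13983971e+00 -3.72839230e-07  1.55365600e+00] 0.4653081444037664
```

View pics/ze_w.png

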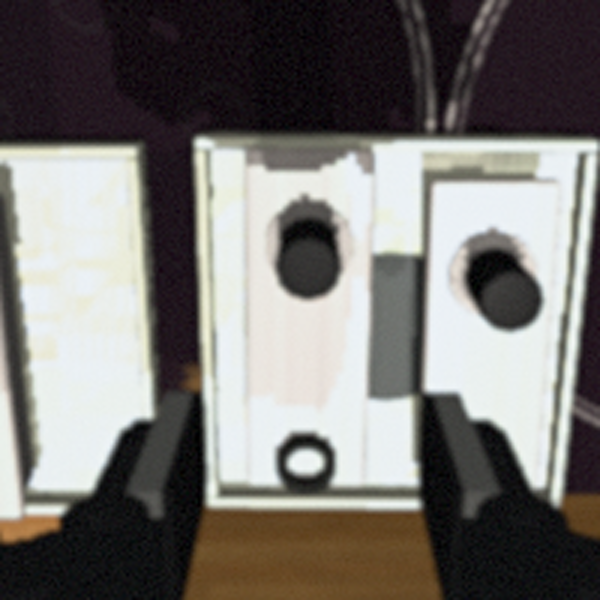

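```bash
python3 - <<'E'
from rig import r
from h import *
f=r.grab_frame("wrist")
q=lambda a,b:(150+a/3,100+b/3)
k=onz(f,[q(308,272)],64)[0];v=onz(f,[q(306,464)],38)[0];d=v-k
e=r.sense()["eef_pos"];w=r.sense()["tcp_rot"][2]
print(k,v,np.linalg.norm(d[:2]),np.degrees(np.arctan2(d[1],d[0])))
dd=(k-e)[:2]; print("tool x,y",dd@[np.cos(w),np.sin(w)],dd@[np.sin(w),-np.cos(w)],e)
print("lid rear",onz(f,[q(247,150),q(373,148)],32),"wall top inner",onz(f,[q(215,149),q(590,146)],14))
E
```

```text
[602.08301499 -42.64191251  64.        ] [686.29860327 -45.08015004  38.        ] 84.25087721708107 -1.6583830645427715
tool x,y -1.8732683302508166 1.8902046363235574 [600.22767002 -40.73411199 176.43874173]
lid rear [[567.2271269  -63.2066971   32.        ]
 [567.31183866 -19.5920655   32.        ]] wall top inner [[569.27146233 -76.39001362  14.        ]
 [570.60465803  61.49734183  14.        ]]
```

Request:
{"op": "arm_command", "data": {"targets": [[-0.0018,0.0016,0.018,0,0,0],[0,0,0.018,0,0,0],[0,0,0.018,0,0,0],[0,0,0.018,0,0,0],[0,0,0.018,0,0,0],[0,0,0.018,0,0,0],[0,0,0.016,0,0,0],[0,0,0.009,0,0,0],[0,0,0.004,0,0,0],[0,0,0,0,0,0],[0,0,0,0,0,0]], "fingers": 0.045}}

```text
clock: 61.1
eef_pos: [602.6, -42.7, 40.5]
tcp_rot: [3.141, 0.0, 1.552]
contact_force: [-0.8, 0.0, -0.5]
opening: 0.529
```

Request:
{"op": "arm_command", "data": {"targets": [[0,0,0,0,0,0],[0,0,0,0,0,0],[0,0,0,0,0,0],[0,0,0,0,0,0],[0,0,0,0,0,0],[0,0,0,0,0,0],[0,0,0,0,0,0],[0,0,0,0,0,0]], "fingers": 0.0}}

```text
clock: 61.77
eef_pos: [603.0, -42.4, 40.8]
tcp_rot: [3.14, 0.0, 1.552]
contact_force: [-1.5, -0.2, 7.2]
opening: 0.24
```

Request:
{"op": "arm_command", "data": {"targets": [[0,0,-0.006,0,0,0],[0,0,-0.006,0,0,0],[0,0.005,0,0,0,0],[0,0.005,0,0,0,0],[0,0,0,0,0,0],[0,0,0.006,0,0,0],[0,0,0.006,0,0,0],[0,0,0.0015,0,0,0],[0,0,0,0,0,0],[0,0,0,0,0,0]]}}

```text
clock: 62.6
eef_pos: [612.7, -42.2, 39.4]
tcp_rot: [3.141, -0.0, 1.552]
contact_force: [-4.7, 4.5, 18.6]
opening: 0.24
```

Request:
{"op": "arm_command", "data": {"targets": [[0,0,-0.001,0,0,0],[0,0,0,0,0,0]]}}

```text
clock: 62.77
eef_pos: [612.5, -42.4, 39.4]
tcp_rot: [3.141, -0.0, 1.552]
contact_force: [-1.7, 2.7, 7.9]
opening: 0.238
```

Request:
{"op": "arm_command", "data": {"targets": [[0,0,0,0,0,0],[0,0,0,0,0,0],[0,0,0,0,0,0],[0,0,-0.008,0,0,0],[0,0,-0.016,0,0,0],[0,0,-0.02,0,0,0],[0,0,-0.024,0,0,0],[0,0,-0.024,0,0,0],[0,0,-0.024,0,0,0],[0,0,-0.024,0,0,0],[0,-0.02,-0.024,0,0,0],[0,-0.03,-0.024,0,0,0],[0,-0.03,-0.02,0,0,0],[0,-0.03,0,0,0,0],[0,-0.03,0,0,0,0],[0,-0.03,0,0,0,0],[0,0,0,0,0,0],[0,0,0,0,0,0]], "fingers": 0.04}}

```text
clock: 64.27
eef_pos: [441.3, -39.4, 247.9]
tcp_rot: [3.141, 0.0, 1.552]
contact_force: [1.5, 1.3, 1.2]
opening: 0.469
```

```bash
python3 - <<'E'
from rig import r
from h import *
s=r.sense();print(s["clock"],s["eef_pos"],s["contact_force"],s["opening"],abs(s["qvel"]).max())
t=r.grab_frame("top"); g=r.grab_frame("side")
a=cv2.resize(t["image"][115:300,120:390],None,fx=1.6,fy=1.6);crop(t,225,115,380,200,5,"pics/zf_t.png"); crop(g,160,130,350,340,2.8,"pics/zf_s.png")
E
```

```text
64.2667 [441.29577321 -39.447143   247.9345429 ] [1.5448617  1.26177639 1.23889301] 0.46900473110234603 0.053228445600412566
```

View pics/zf_t.png

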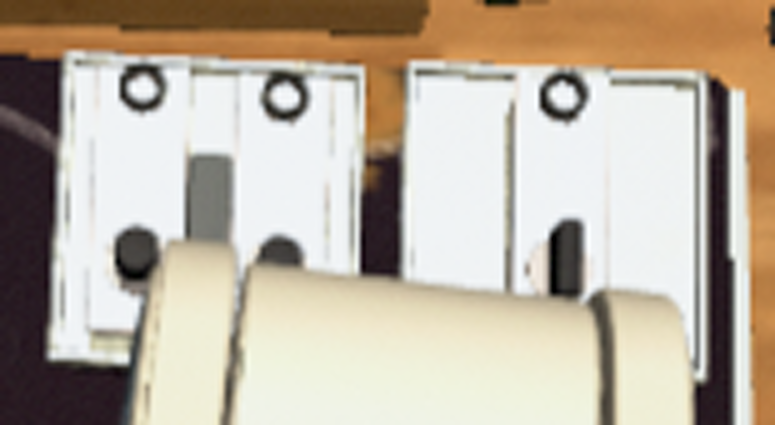

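View pics/zf_s.png

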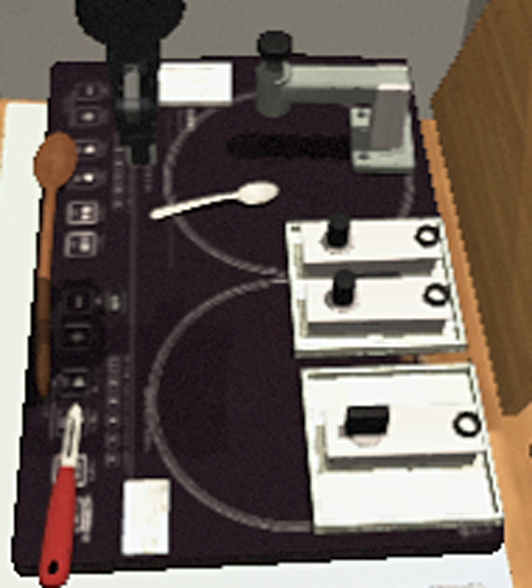

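```bash
python3 - <<'E'
from rig import r
print(r.sign_off())
E
```

```text
the job is handed in; nothing more can be done
None
```

I pressed all three tins that were present (two round-knob, one bar-grip) and put each in its own tray. I handed the job in at about 64 s of the 210 s allowed; it gives no verdict.

- **Vents:** On each press the cap hit a hard stop at about 14.4 mm of travel, with the force jumping to 25–28 N. That matches the travel given for a plug fully home. I did not measure the plug depth directly.
- **Knocked tin:** The second round tin got shifted about 12 mm in its tray after I had placed it, and ended up against the tray's near wall. I picked it up again and re-centred it. While lowering it the upward force reached 18.6 N, so I backed off before letting go.
- **Last checks:** The final top and side pictures show all three tins looking flat inside the right trays. In them the teaspoon and memo pad lie where they started, and the gripper is clear of everything. In the last top picture the arm hid part of the tray area.
- **Disagreements:** The cameras and the arm's own position readings disagreed by 2–5 mm on some points. The largest gap was between the top camera and the wrist camera over where the trays lie. I took in-between values and checked each placement by eye.

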